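# Wedge open a seized tripod head

### The arm

A 6-joint arm with a two-finger parallel gripper is mounted at the origin on the work surface. World frame = base frame: x ahead of the robot, y to its left, z up, the work surface at z = 0. Lengths are in m, angles in rad, forces in N, time in s.
With the tool pointing down it reaches from about 0.375 to 0.9 m from the base axis. Payload 3.1 kg.
Tool frame: the origin (TCP) lies between the finger pads, 19 mm behind the fingertips; this is the grasp point; z points along the fingers, y is the line along which they close (so a half turn about z gives the same grasp; the last joint's range is limited). The gripper opens to 87 mm and grips with 3 to 60 N. Pads are 19 mm wide; open, the fingers measure 117 mm over their backs; the gripper's body (75 mm by 190 mm) begins 51 mm behind the grasp point.
Start: joints at [1.169, 0.527, 1.433, -0, 1.181, -0.178], TCP at [0.139, 0.609, 0.241] pointing down, gripper open.
Joint ranges: [-3.08, 3.08], [-0.75, 2.2], [0.22, 2.44], [-1.43, 4.57], [0, 2.65], [-2.85, 2.85]. Speed limits (rad/s): [2.79, 2.79, 3.14, 3.14, 3.14, 3.14].

### API

Orientations are given as a unit quaternion [x, y, z, w].
In Python, from rig import robot gives the robot as it stands.
- The arm moves only by the tool move_arm, never from a script. Its argument "commands" is a list of rows, each an object with "hand": the finger opening in cm, from 0 to 8.7; "travel": the shift along the tool's x, y, z in cm, a list of three; "twist": the turn, a rotation vector about the tool's x, y, z in degrees, a list of three. In form: [{"hand": hand, "travel": [dx, dy, dz], "twist": [wx, wy, wz]}, ...]. A call has 1 to 5 rows; each row shifts and turns the commanded pose from where the row before left it, along the tool's axes as they then stand; what a row does not reach is not made up. A row lasts 1/12 s, in which the tool goes at most 41.7 mm and 7.16 degrees, less where a joint would pass 70% of its speed; a pose out of reach is approached as far as the arm can. A call is refused whole if a number of a shift passes 4.17 or a number of a turn 7.16, either way. A call with a gripper value outside its range is refused whole. The fingers move at their own pace and stop on an object; "force" is the grip in N (left out, the last holds). Time passes only in rows, so rows that do not move let the fingers close. It gives the time, the measured TCP pose, the force, the opening and the grip force at its end, in the units of the state.
- robot.get_obs(): the state, without advancing time (a new reading comes with each control period).
- robot.camera(name): name is "scene" or "top" or "wrist"; returns a dict with "frame" (420x560x3 uint8, red, green, blue), "fov_y" (degrees; the focal length in pixels is half the picture's height over the tangent of half this angle, whatever the lens; pixels are square), "cx", "cy" (the principal point, pixels), "k1" (the pictures are not rectified: a ray, as slopes to the right and down, at radius r is drawn at 1 + k1 r^2 times it, then the intrinsics apply), "extrinsics" (4x4, takes a point from camera to world coordinates); the wrist camera has in their place "T_tool_cam" (4x4, takes a point from camera to tool coordinates, whose origin is the TCP and whose axes are the flange's). Camera axes: x right, y down, z forward; pixel columns grow to the right and rows downward; lengths in m; the calibration is good to about 2 mm. A picture is of the moment at which its call begins: read the wrist's pose just before it. There is no depth.
- robot.hand_in(): hands the job in; it is judged then, once.
The state is a dict: "time": time; "q": joint angles; "joint_velocities": joint speeds; "joint_torque": joint torques, N m; "position": TCP position; "tool_rot": TCP orientation; "ft_force": force on the tool from outside, world axes, zero at the start; "moment": the same for the moment, N m; "grip_width": finger opening in m; "grip_force": force on a finger pad.
Only numpy, scipy, OpenCV 4.12 (cv2) and the standard library are available. Lean on these libraries where they do the work, as an engineer would, in place of code of your own. Each camera call takes 0.05 s, during which the arm holds its last target. There are 200 camera calls.

### The job

The two press-fit halves of the black tripod head are stuck: take the double-ended steel wedge from its cork mat and work it gently along the ledge into the seam at one end of the head, then the other, turn and turn about, until the upper half stands at least 6 mm up at both ends. Never let one end get more than 4 mm ahead of the other, feel for the ledge instead of forcing the wedge, and do not touch the head with the gripper or disturb the things around it. Then lay the wedge back flat on the middle of its mat and let go.

Things in the scene. Friction and masses are not known exactly. Their poses are not given: they have to be found in the camera images.
- head: Tripod head, black bakelite, in a fixed dark steel cradle 110 x 120 mm. Origin: centre of the cradle's underside, on the drawer floor; z up; y runs along the head through its two seam ends, x across. The lower half's top is a flat ledge plane, x +-38, y +-66 mm. Upper half over it: x +-38, y +-50 mm, top of its stud 41 mm above the ledge when closed, up to 51 mm when lifted
- ledge (a point): Fixed to the cradle on the head's axis, 45 mm above head's origin: the NOMINAL height of the lower half's flat ledge plane. The lower half stands on packing that differs every time, so the true plane lies anywhere from 8 mm below to 8 mm above this point, not measured: feel for it on the bare 16 mm of ledge that projects past the upper half at each end (y 50 to 66 mm)
- seam_left (a point): Fixed to the cradle at nominal ledge height, y = +50 mm: mouth of the +y seam, below the upper half's end edge. The slot between ledge and upper half's flat underside is 3.5 mm high closed, plus that end's lift, as wide as the head and 35 mm deep (y 50 to 15 mm). Raising an end takes about 5 N up, 6 to 20 N push on the wedge, more if faster than 30 mm/s; it stays as left
- seam_right (a point): The same for the -y end, y = -50 mm: the seams are mirror images. A force of the wedge on the head above 30 N chips the bakelite; a wedge tip driven against the upper half's end face, or pressed hard down on the ledge, gets there at once
- lift_left (a joint): lift of the upper half's +y end (in the head's frame), as an angle in rad about the other end's lower edge, 100 mm away: 0.01 rad = 1 mm of lift. 0 closed, starts at 0 to 0.012, at most 0.12. Independent of lift_right
- lift_right (a joint): lift of the upper half's -y end (in the head's frame), 0.01 rad = 1 mm of lift, 0 closed, starts at 0 to 0.012, at most 0.12. Independent of lift_left
- wedge: Double-ended steel wedge, 96 mm long (its y) and 20 mm wide (x), about 0.2 kg, alike at both ends. Origin: centre of its flat underside, z up. Grip block in the middle 20 (x) by 24 (y) mm, 34 mm high. Each end tapers on top from 12.8 mm thick at y = 12 to 2 mm at the tip, y = 48 mm (3 mm rise per 10 mm). Grip across x, TCP 24 mm above the underside, about 50 N; no turning round is needed
- mat: Cork mat, fixed, 75 mm (x) by 150 mm (y), 4 mm thick, on which the wedge lies flat at the start. Origin: centre of its underside
- funnel: Squat copper funnel standing mouth down, 90 mm across, 70 mm high, loose; leave alone. Origin: centre of its underside
- tent_a: Yellow plastic marker tent, 40 x 55 mm, 62 mm high, loose; leave alone. Origin: centre of its underside
- tent_b: Second yellow marker tent of the same size; leave alone. Origin: centre of its underside
- caliper: Steel caliper lying flat, 130 mm long (y), 9 mm thick, loose; leave alone. Origin: underside, middle of its beam
Mind the look-alikes: they are no part of the job. Leave any purple or yellow look-alike of the wedge alone.

How it is judged:
By the outcome, as a careful person would: the job done as asked, in the order asked, and still so for the second after the job is handed in, with the robot touching nothing.
It also fails if it takes over 72 s, if anything falls off the work surface, if the arm or the gripper's body presses on something with over 40 N, if the wrist force passes 120 N, or if a joint passes its speed limit or range.

## Working session

There is one attempt and no reset: what is moved stays moved. The work goes in short steps, Python scripts to look and compute and a tool call to move; the robot and the scene stay as the last step left them, time stands still between calls to the robot, and variables do not carry over. Pictures are saved under pics/ and viewed, at most 10 in all, crops included, and the job is handed in when it is done.

Besides the shell and the picture viewer there is one more tool, called after ">>>" by a JSON object that holds its "name" and its "arguments". move_arm: Moves the arm, as the interface text tells. Its arguments: {"type":"object","properties":{"commands":{"type":"array"},"force":{"type":"number"}},"required":["commands"]}

```bash
ls; mkdir -p pics
python3 - <<'E'
from rig import robot
import cv2,numpy as np
o=robot.get_obs(); print(o)
for n in("scene","top"):
    c=robot.camera(n); cv2.imwrite(f"pics/{n}0.png",c["frame"][:,:,::-1])
    np.savez(f"pics/{n}0.npz",**c)
    print(n,{k:v for k,v in c.items() if k!="frame"})
E
```

```text
pics
{'time': 0.0, 'q': array([ 1.16849272e+00,  5.28473097e-01,  1.43391744e+00, -1.84198576e-05,
        1.18139475e+00, -1.78491141e-01]), 'joint_velocities': array([-0.00083422, -0.00063872, -0.00105405,  0.00167645, -0.00094536,
        0.0007345 ]), 'joint_torque': array([-2.68486758e-05, -4.40036952e+01, -1.76594889e+01,  6.33665244e-02,
        5.80061821e-02, -1.61504186e-04]), 'position': array([0.13840906, 0.60876121, 0.24026252]), 'tool_rot': array([ 1.11669260e-01,  9.93744824e-01, -1.05285502e-03, -3.05752313e-04]), 'ft_force': array([ 0.05048775,  0.05986005, -0.44491323]), 'moment': array([-0.01264795,  0.01553074,  0.01794697]), 'grip_force': 0.0, 'grip_width': 0.08699434585074242}
scene {'fov_y': 48.0911863024144, 'cx': 284.54245274469696, 'cy': 215.6401610608801, 'k1': -0.11202204197758657, 'extrinsics': array([[ 0.29719226,  0.81707387, -0.49403143,  1.06542376],
       [ 0.95480231, -0.25724865,  0.14891503, -0.07533073],
       [-0.00541434, -0.51595874, -0.85659632,  0.94119863],
       [ 0.        ,  0.        ,  0.        ,  1.        ]])}
top {'fov_y': 47.42776540283366, 'cx': 283.7699820933879, 'cy': 203.4979753810857, 'k1': -0.15967547933924212, 'extrinsics': array([[-0.02839029, -0.98574026,  0.16586176,  0.39254342],
       [-0.99949001,  0.0304204 ,  0.00971174,  0.04445622],
       [-0.01461884, -0.16550146, -0.98610119,  1.0342027 ],
       [ 0.        ,  0.        ,  0.        ,  1.        ]])}
```

View pics/scene0.png

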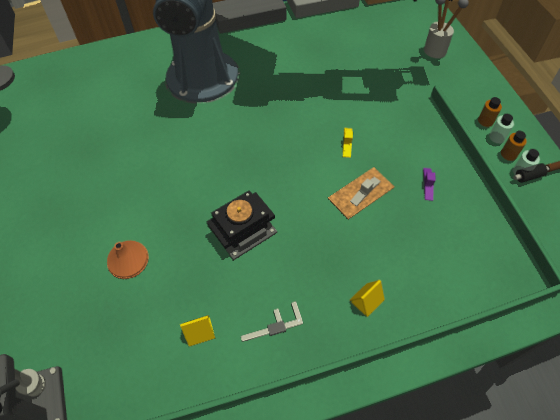

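View pics/top0.png

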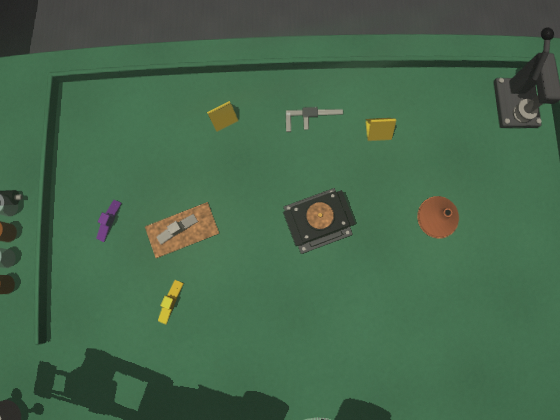

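The scene picture shows the head near (242,222), the grey wedge on its mat near (365,192), and the yellow and purple look-alikes at (348,142) and (429,184). The top picture shows the head at (320,218), the wedge at (177,229) and the funnel at (438,217). Next I'll enlarge both.

```bash
cat > h.py <<'E'
import numpy as np,cv2
from rig import robot
from scipy.spatial.transform import Rotation as R
def load(n): return dict(np.load(f"pics/{n}.npz"))
def K(c):
    f=c["frame"].shape[0]/2/np.tan(np.radians(c["fov_y"]/2)); return f
def ray(c,uv,T=None):
    T=c["extrinsics"] if T is None else T
    f=K(c); d=np.array([(uv[0]-c["cx"])/f,(uv[1]-c["cy"])/f]); s=d.copy()
    for _ in range(30): s=d/(1+c["k1"]*(s@s))
    v=T[:3,:3]@np.r_[s,1]; return T[:3,3],v
def onz(c,uv,z,T=None):
    o,v=ray(c,uv,T); return o+v*(z-o[2])/v[2]
def proj(c,P,T=None):
    T=c["extrinsics"] if T is None else T
    p=T[:3,:3].T@(np.asarray(P)-T[:3,3]); s=p[:2]/p[2]; s=s*(1+c["k1"]*(s@s)); return s*K(c)+[c["cx"],c["cy"]]
def two(c1,a,c2,b):
    A=[];y=[]
    for c,u in((c1,a),(c2,b)):
        o,v=ray(c,u); v=v/np.linalg.norm(v); M=np.eye(3)-np.outer(v,v); A.append(M); y.append(M@o)
    return np.linalg.lstsq(np.vstack(A),np.hstack(y),rcond=None)[0]
def wristT():
    o=robot.get_obs(); c=robot.camera("wrist"); T=np.eye(4); T[:3,:3]=R.from_quat(o["tool_rot"]).as_matrix(); T[:3,3]=o["position"]
    c["extrinsics"]=T@c["T_tool_cam"]; return c
E
python3 - <<'E'
from h import *
t=load("top0");s=load("scene0")
a=t["frame"][180:260,280:360,::-1]; b=t["frame"][190:270,140:220,::-1]; c=s["frame"][180:260,202:282,::-1]
im=np.hstack([cv2.resize(x,None,fx=3.3,fy=3.3,interpolation=cv2.INTER_CUBIC) for x in(a,b,c)])
im=cv2.convertScaleAbs(im,alpha=1.6); im2=np.vstack([im]); cv2.imwrite("pics/crop.png",im2)
for n,c in(("t",t),("s",s)):
    f=c["frame"]; hsv=cv2.cvtColor(f,cv2.COLOR_RGB2HSV)
    m=((hsv[...,0]>5)&(hsv[...,0]<18)&(hsv[...,1]>70)&(hsv[...,2]>70)).astype(np.uint8)
    cs,_=cv2.findContours(m,cv2.RETR_EXTERNAL,cv2.CHAIN_APPROX_NONE)
    for k in cs:
        if cv2.contourArea(k)>150: print(n,cv2.contourArea(k),cv2.minAreaRect(k))
E
```

```text
t 547.5 ((319.5, 215.0), (26.0, 27.0), 90.0)
t 2127.0 ((181.3419952392578, 229.59779357910156), (33.0084342956543, 68.34374237060547), 68.5522689819336)
t 1288.5 ((438.0, 216.5), (41.0, 40.0), 90.0)
s 1171.5 ((127.0, 259.5), (37.0, 40.0), 90.0)
s 423.0 ((239.00003051757812, 210.00003051757812), (22.62741470336914, 24.041629791259766), 45.0)
s 1461.5 ((360.6922912597656, 192.5384521484375), (28.844409942626953, 59.352928161621094), 56.3099365234375)
```

View pics/crop.png

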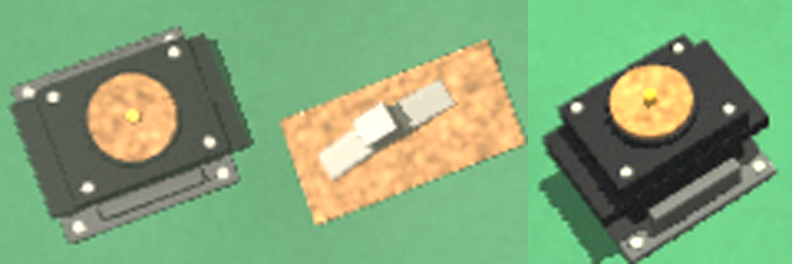

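The crop shows the head with its four upper screws, the stud and the cradle screws (left and right panels), and the wedge lying skewed on its mat (middle panel). I'll triangulate these points.

Run:
```python
from h import *
np.set_printoptions(precision=4,suppress=True)
t=load("top0");s=load("scene0")
T=lambda x,y:np.array([x/3.3+280-.35,y/3.3+180-.35]); S=lambda x,y:np.array([x/3.3+202-.35,y/3.3+180-.35]); W=lambda x,y:np.array([(x-264)/3.3+140-.35,y/3.3+190-.35])
ps=[two(t,T(*a),s,S(*b)) for a,b in[((209,142),(49,108)),((88,187),(150,48)),((53,97),(201,109)),((174,52),(98,172))]]
print("upper screws\n",np.array(ps),np.mean(ps,0)); 
for i,j in((0,1),(3,2),(1,2),(0,3)): d=ps[j]-ps[i]; print(i,j,np.linalg.norm(d),np.degrees(np.arctan2(d[1],d[0])))
print("stud",two(t,T(133,116),s,S(122,98)))
cr=[two(t,T(*a),s,S(*b)) for a,b in[((28,92),(231,166)),((170,38),(108,242))]]
print("cradle\n",np.array(cr), np.degrees(np.arctan2(*(cr[0]-cr[1])[1::-1])))
z=np.mean([c[2] for c in cr]); 
q=np.array([onz(t,T(*a),z) for a in((28,92),(170,38),(223,173),(78,227))]); print(q,q.mean(0))
m=np.array([onz(t,W(*a),.004) for a in((490,40),(524,145),(318,222),(283,120))]); print("mat",m,m.mean(0))
for i in range(4):
    d=m[i]-m[i-1]; print(np.linalg.norm(d),np.degrees(np.arctan2(d[1],d[0])))
w=np.array([onz(t,W(*a),.006) for a in((443,80),(455,103),(333,180),(319,156))]); print("wedge",w,w.mean(0))
d=(w[2]+w[3]-w[0]-w[1])/2; print(np.linalg.norm(d),np.degrees(np.arctan2(d[1],d[0])))
for n,u in(("funnel",(438,216)),("tentb",(380,129)),("tenta",(223,116)),("cal",(315,113)),("yel",(171,302)),("pur",(109,221))): print(n,onz(t,np.array(u),.02))
```

```text
upper screws
 [[ 0.5114 -0.0639  0.0718]
 [ 0.486   0.0117  0.0723]
 [ 0.5424  0.0313  0.072 ]
 [ 0.5683 -0.0447  0.0723]] [ 0.527  -0.0164  0.0721]
0 1 0.07972915368854433 108.57438771070645
3 2 0.08028169810049367 108.76076697623155
1 2 0.059707488712686094 19.165283843519447
0 3 0.05996651368074047 18.63411663919967
stud [ 0.5271 -0.0169  0.0855]
cradle
 [[ 0.5558  0.0463  0.0103]
 [ 0.5884 -0.0486  0.013 ]] 108.97426970399295
[[ 0.5554  0.0453  0.0117]
 [ 0.5886 -0.0495  0.0117]
 [ 0.498  -0.0801  0.0117]
 [ 0.4659  0.0156  0.0117]] [ 0.527  -0.0172  0.0117]
mat [[0.5748 0.2209 0.004 ]
 [0.5039 0.1985 0.004 ]
 [0.4562 0.3368 0.004 ]
 [0.5248 0.3615 0.004 ]] [0.5149 0.2794 0.004 ]
0.14922630688410088 -70.44005612879965
0.0743729470470806 -162.49512721165092
0.14623397366398688 109.02309508763736
0.07295570618972444 19.82047172725728
wedge [[0.5485 0.2522 0.006 ]
 [0.5328 0.2441 0.006 ]
 [0.4837 0.3262 0.006 ]
 [0.4999 0.3359 0.006 ]] [0.5162 0.2896 0.006 ]
0.09624472678251114 120.52272188836541
funnel [ 0.5253 -0.2792  0.02  ]
tentb [ 0.7246 -0.1645  0.02  ]
tenta [0.7662 0.185  0.02  ]
cal [ 0.766  -0.0211  0.02  ]
yel [0.3589 0.2994 0.02  ]
pur [0.536  0.4398 0.02  ]
```

>>> {"name": "move_arm", "arguments": {"commands": [{"hand": 8.7,"travel": [-3.55,-1.84,0],"twist": [0,0,7]},{"hand": 8.7,"travel": [-3.75,-1.39,0],"twist": [0,0,7]},{"hand": 8.7,"travel": [-3.89,-0.93,0],"twist": [0,0,7]},{"hand": 8.7,"travel": [-3.98,-0.45,0],"twist": [0,0,7]},{"hand": 8.7,"travel": [-4.0,0.04,0],"twist": [0,0,7]}], "force": 50}}

```text
time: 0.52
position: [0.2921, 0.4787, 0.2409]
tool_rot: [0.408, 0.913, -0.0, -0.0]
ft_force: [-0.0, 0.9, -1.1]
grip_width: 0.0873
grip_force: 0.0
```

```bash
cat >> h.py <<'E'
def togo(x,y,z,yaw):
    o=robot.get_obs(); M=R.from_quat(o["tool_rot"]).as_matrix(); a=np.radians(yaw)
    G=np.c_[[np.cos(a),np.sin(a),0],[np.sin(a),-np.cos(a),0],[0,0,-1]]
    print("t",o["time"],"pos",o["position"],"F",o["ft_force"],"grip",o["grip_width"],o["grip_force"])
    print("travel cm in present tool axes",np.round(M.T@(np.array([x,y,z])-o["position"])*100,2),
      "in target axes",np.round(G.T@(np.array([x,y,z])-o["position"])*100,2),"twist",np.round(np.degrees(R.from_matrix(M.T@G).as_rotvec()),2),"yaw",np.degrees(np.arctan2(M[1,0],M[0,0])))
E
python3 -c "
from h import *
togo(.516,.2896,.16,120.5)"
```

```text
t 0.5167 pos [0.29209763 0.47871098 0.24085763] F [-0.0303972   0.90574952 -1.06913936] grip 0.08726791925042669 0.0
travel cm in present tool axes [-29.03   4.05   8.09] in target axes [-27.66   9.69   8.09] twist [-5.000e-02  1.000e-02  1.138e+01] yaw 131.8770003455026
```

>>> {"name": "move_arm", "arguments": {"commands": [{"hand": 8.7,"travel": [-3.63,0.5,1.0],"twist": [0,0,5.7]},{"hand": 8.7,"travel": [-3.55,0.86,1.0],"twist": [0,0,5.7]},{"hand": 8.7,"travel": [-3.46,1.21,1.0],"twist": [0,0,0]},{"hand": 8.7,"travel": [-3.46,1.21,1.0],"twist": [0,0,0]},{"hand": 8.7,"travel": [-3.46,1.21,1.0],"twist": [0,0,0]}]}}

```text
time: 0.93
position: [0.4327, 0.3611, 0.1905]
tool_rot: [0.494, 0.869, -0.0, -0.0]
ft_force: [0.7, 0.2, -0.3]
grip_width: 0.0874
grip_force: 0.0
```

>>> {"name": "move_arm", "arguments": {"commands": [{"hand": 8.7,"travel": [-3.46,1.21,1.0],"twist": [0,0,0]},{"hand": 8.7,"travel": [-3.46,1.21,1.0],"twist": [0,0,0]},{"hand": 8.7,"travel": [-3.2,1.21,1.0],"twist": [0,0,0]},{"hand": 8.7,"travel": [0,0,0],"twist": [0,0,0]}]}}

```text
time: 1.27
position: [0.5196, 0.2899, 0.1592]
tool_rot: [0.497, 0.868, -0.0, 0.001]
ft_force: [1.1, 0.9, -0.0]
grip_width: 0.0868
grip_force: 0.0
```

Run:
```python
from h import *
togo(.516,.2896,.028,120.5)
c=wristT(); np.savez("pics/w1.npz",**c); cv2.imwrite("pics/w1.png",c["frame"][:,:,::-1])
print(proj(c,[.516,.2896,.006]), proj(c,[.515,.2797,.004]))
```

```text
t 1.2667 pos [0.51963103 0.28991961 0.15918679] F [ 1.09980464  0.86137453 -0.01144957] grip 0.08675383557982894 0.0
travel cm in present tool axes [ 0.19 -0.34 13.12] in target axes [ 0.16 -0.33 13.12] twist [ 0.03  0.14 -0.04] yaw 120.45873222498562
[278.00391122 194.88079751] [271.97358152 202.32934827]
```

View pics/w1.png

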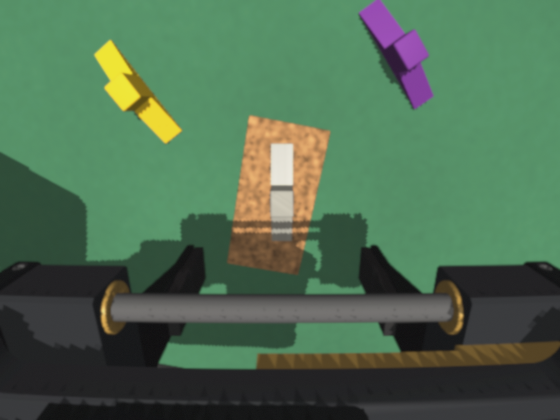

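The wrist picture shows the wedge upright in the image (columns 271–293, rows 144–240) on its mat, whose corners are (249,116), (329,130), (299,274) and (229,262).

Run:
```python
from h import *
c=load("w1")
f=c["frame"]; crop=f[135:250,260:305]; g=cv2.cvtColor(crop,cv2.COLOR_RGB2HSV)
m=(g[...,1]<60).astype(np.uint8); ys,xs=np.nonzero(m); print(xs.min()+260,xs.max()+261,ys.min()+135,ys.max()+136)
for r in (146,155,165,180,200,215,230,237):
    x=np.nonzero(m[r-135])[0]; print(r,x.min()+260 if len(x) else None,x.max()+261 if len(x) else None)
k=np.array([onz(c,np.array(u,float),z) for u,z in(((270,144),.006),((293,144),.006),((293.5,240),.006),((271.5,240),.006))])
print(k,k.mean(0)); d=(k[0]+k[1]-k[2]-k[3])/2; print(np.linalg.norm(d),np.degrees(np.arctan2(d[1],d[0])))
k=np.array([onz(c,np.array(u,float),.004) for u in((249,116),(329,130),(299,274),(229,262))]); print("mat",k,k.mean(0)); d=(k[0]+k[1]-k[2]-k[3])/2; print(np.linalg.norm(d),np.degrees(np.arctan2(d[1],d[0])))
```

```text
270 293 144 241
146 271 293
155 271 293
165 271 293
180 271 293
200 270 293
215 271 293
230 272 292
237 272 292
[[0.48553649 0.32739894 0.006     ]
 [0.50356581 0.33799208 0.006     ]
 [0.55286279 0.25706899 0.006     ]
 [0.53392767 0.24594887 0.006     ]] [0.51897319 0.29210222 0.006     ]
0.09474705246048404 121.03227316688812
mat [[0.45701479 0.33922993 0.004     ]
 [0.52534158 0.36517866 0.004     ]
 [0.57828111 0.22620633 0.004     ]
 [0.50882906 0.2015254  0.004     ]] [0.51736663 0.28303508 0.004     ]
0.14792180677117267 110.73737848552277
```

>>> {"name": "move_arm", "arguments": {"commands": [{"hand": 8.7,"travel": [0.18,-0.1,3.5],"twist": [0,0,0]},{"hand": 8.7,"travel": [0,0,3.5],"twist": [0,0,0]},{"hand": 8.7,"travel": [0,0,3.0],"twist": [0,0,0]},{"hand": 8.7,"travel": [0,0,2.0],"twist": [0,0,0]},{"hand": 8.7,"travel": [0,0,1.0],"twist": [0,0,0]}]}}

```text
time: 1.73
position: [0.51, 0.2953, 0.0285]
tool_rot: [0.494, 0.87, -0.002, -0.002]
ft_force: [0.1, -0.2, -0.1]
grip_width: 0.0871
grip_force: 0.0
```

>>> {"name": "move_arm", "arguments": {"commands": [{"hand": 8.7,"travel": [0,0,0],"twist": [0,0,0]},{"hand": 8.7,"travel": [0,0,0],"twist": [0,0,0]}]}}

```text
time: 1.9
position: [0.5126, 0.2959, 0.0315]
tool_rot: [0.494, 0.87, -0.0, -0.0]
ft_force: [0.3, -0.2, 1.1]
grip_width: 0.087
grip_force: 0.0
```

```bash
python3 -c "
from h import *
togo(.5177,.2909,.028,120.7)"
```

```text
t 1.9 pos [0.51259491 0.29588971 0.03148432] F [ 0.33609516 -0.24872455  1.12176555] grip 0.08701853719762367 0.0
travel cm in present tool axes [-0.69  0.18  0.35] in target axes [-0.69  0.18  0.35] twist [-0.02 -0.01  0.12] yaw 120.82280011438458
```

>>> {"name": "move_arm", "arguments": {"commands": [{"hand": 8.7,"travel": [-0.69,0.18,0.33],"twist": [0,0,0]},{"hand": 8.7,"travel": [0,0,0],"twist": [0,0,0]},{"hand": 8.7,"travel": [0,0,0],"twist": [0,0,0]},{"hand": 8.7,"travel": [0,0,0],"twist": [0,0,0]}]}}

```text
time: 2.23
position: [0.5188, 0.2903, 0.029]
tool_rot: [0.494, 0.869, 0.001, 0.001]
ft_force: [0.4, 0.2, -0.1]
grip_width: 0.087
grip_force: 0.0
```

```bash
python3 -c "
from h import *
togo(.5177,.2909,.028,120.7)"
```

```text
t 2.2333 pos [0.51876167 0.29029267 0.02898794] F [ 0.38880608  0.23946964 -0.06323161] grip 0.08699035221705824 0.0
travel cm in present tool axes [ 0.11 -0.06  0.1 ] in target axes [ 0.11 -0.06  0.1 ] twist [0.1  0.02 0.05] yaw 120.74960940023813
```

Close the gripper.

>>> {"name": "move_arm", "arguments": {"commands": [{"hand": 1.0,"travel": [0.1,0,0.1],"twist": [0,0,0]},{"hand": 1.0,"travel": [0,0,0],"twist": [0,0,0]},{"hand": 1.0,"travel": [0,0,0],"twist": [0,0,0]},{"hand": 1.0,"travel": [0,0,0],"twist": [0,0,0]},{"hand": 1.0,"travel": [0,0,0],"twist": [0,0,0]}], "force": 50}}

```text
time: 2.65
position: [0.5175, 0.2911, 0.0269]
tool_rot: [0.494, 0.869, -0.0, -0.0]
ft_force: [-0.2, -0.5, -0.4]
grip_width: 0.0616
grip_force: 0.0
```

>>> {"name": "move_arm", "arguments": {"commands": [{"hand": 1.0,"travel": [0,0,0],"twist": [0,0,0]},{"hand": 1.0,"travel": [0,0,0],"twist": [0,0,0]},{"hand": 1.0,"travel": [0,0,0],"twist": [0,0,0]},{"hand": 1.0,"travel": [0,0,0],"twist": [0,0,0]},{"hand": 1.0,"travel": [0,0,0],"twist": [0,0,0]}]}}

```text
time: 3.07
position: [0.5175, 0.2911, 0.0269]
tool_rot: [0.494, 0.869, -0.0, 0.0]
ft_force: [-0.1, 0.9, -0.2]
grip_width: 0.0282
grip_force: 0.0
```

```bash
python3 -c "
from h import *
togo(.5177,.2909,.13,108.7)"
```

```text
t 3.0667 pos [0.51754035 0.29110851 0.02694342] F [-0.06506457  0.92908272 -0.16882512] grip 0.02820318299868696 0.0
travel cm in present tool axes [ -0.03   0.   -10.31] in target axes [-2.000e-02  1.000e-02 -1.031e+01] twist [-0.    0.   12.08] yaw 120.7765034819916
```

>>> {"name": "move_arm", "arguments": {"commands": [{"hand": 1.0,"travel": [0,0,0],"twist": [0,0,0]},{"hand": 1.0,"travel": [0,0,0],"twist": [0,0,0]},{"hand": 1.0,"travel": [0,0,0],"twist": [0,0,0]},{"hand": 1.0,"travel": [0,0,0],"twist": [0,0,0]},{"hand": 1.0,"travel": [0,0,0],"twist": [0,0,0]}]}}

```text
time: 3.48
position: [0.5177, 0.2912, 0.027]
tool_rot: [0.494, 0.869, 0.0, 0.0]
ft_force: [0.8, 0.7, -0.2]
grip_width: 0.0195
grip_force: 50.0
```

>>> {"name": "move_arm", "arguments": {"commands": [{"hand": 1.0,"travel": [0,0,0],"twist": [0,0,0]},{"hand": 1.0,"travel": [0,0,0],"twist": [0,0,0]},{"hand": 1.0,"travel": [0,0,-0.5],"twist": [0,0,0]},{"hand": 1.0,"travel": [0,0,-1.0],"twist": [0,0,0]},{"hand": 1.0,"travel": [0,0,-2.0],"twist": [0,0,0]}]}}

```text
time: 3.9
position: [0.5156, 0.2904, 0.0608]
tool_rot: [0.494, 0.869, -0.002, -0.002]
ft_force: [-0.3, -1.0, -2.1]
grip_width: 0.0197
grip_force: 50.0
```

```bash
python3 -c "
from h import *
e=np.array([np.cos(np.radians(108.7)),np.sin(np.radians(108.7))])
p=np.array([.527,-.0168])+e*.104; print(p)
togo(p[0],p[1],.1,108.7)"
```

```text
[0.49365625 0.08170987]
t 3.9 pos [0.51556024 0.2903811  0.06076178] F [-0.3423828  -0.99196383 -2.07688026] grip 0.019682689530573037 49.99998668208718
travel cm in present tool axes [-16.8  -12.58  -3.87] in target axes [-19.06  -8.77  -3.92] twist [-0.32 -0.03 12.07] yaw 120.7721868068042
```

>>> {"name": "move_arm", "arguments": {"commands": [{"hand": 1.0,"travel": [-1.8,-1.34,-1.95],"twist": [0,0,6]},{"hand": 1.0,"travel": [-1.95,-1.15,-1.95],"twist": [0,0,6]},{"hand": 1.0,"travel": [-3.6,-1.67,0],"twist": [0,0,0]},{"hand": 1.0,"travel": [-3.6,-1.67,0],"twist": [0,0,0]},{"hand": 1.0,"travel": [-3.6,-1.67,0],"twist": [0,0,0]}]}}

```text
time: 4.32
position: [0.5001, 0.1268, 0.1024]
tool_rot: [0.582, 0.814, 0.0, 0.001]
ft_force: [1.0, -1.5, -1.9]
grip_width: 0.0194
grip_force: 50.0
```

>>> {"name": "move_arm", "arguments": {"commands": [{"hand": 1.0,"travel": [-2.6,-1.2,0],"twist": [0,0,0]},{"hand": 1.0,"travel": [-1.2,-0.6,0],"twist": [0,0,0]},{"hand": 1.0,"travel": [0,0,0],"twist": [0,0,0]},{"hand": 1.0,"travel": [0,0,0],"twist": [0,0,0]},{"hand": 1.0,"travel": [0,0,0],"twist": [0,0,0]}]}}

```text
time: 4.73
position: [0.4957, 0.0866, 0.1014]
tool_rot: [0.582, 0.813, 0.0, 0.0]
ft_force: [-0.2, -0.3, -1.2]
grip_width: 0.0198
grip_force: 50.0
```

```bash
cat >> h.py <<'E'
C=np.array([.527,-.0168]); E_=np.array([np.cos(np.radians(108.7)),np.sin(np.radians(108.7))]); X_=np.array([E_[1],-E_[0]])
def hp():
    o=robot.get_obs(); d=o["position"][:2]-C; f=o["ft_force"]; print("t %.2f headframe x %.1f y %.1f underside z %.1f"%(o["time"],d@X_*1e3,d@E_*1e3,(o["position"][2]-.0229)*1e3),"F x,y,z",np.round([f[:2]@X_,f[:2]@E_,f[2]],1))
E
python3 - <<'E'
from h import *
hp(); p=C+.1035*E_; togo(p[0],p[1],.0779,108.7)
c=wristT(); np.savez("pics/w2.npz",**c); cv2.imwrite("pics/w2.png",c["frame"][:,:,::-1])
for y in(50,66): print(proj(c,np.r_[C+y*1e-3*E_,.044]))
E
```

```text
t 4.73 headframe x 3.5 y 108.0 underside z 78.5 F x,y,z [-0.3 -0.2 -1.2]
t 4.7333 pos [0.49572793 0.08663277 0.10144844] F [-0.21404858 -0.26525666 -1.21202491] grip 0.019753861444304306 49.99991895630956
travel cm in present tool axes [-0.45 -0.36  2.35] in target axes [-0.45 -0.35  2.35] twist [0.05 0.   0.08] yaw 108.77601616253301
[276.41128062 309.12924648]
[276.31051947 290.145879  ]
```

View pics/w2.png

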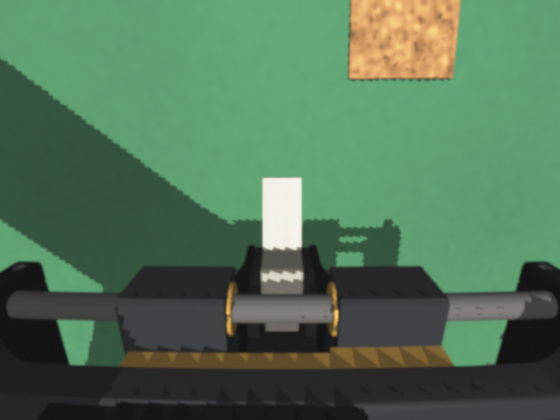

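The picture shows the wedge gripped squarely, its far tip edge on row 178 (columns 263–302). I'll use that to get its offset from the TCP, then start feeling.

Run:
```python
from h import *
c=load("w2")
for u in((263,178),(302,178)):
    p=onz(c,np.array(u,float),.0805); d=p[:2]-C; print(d@X_*1e3,d@E_*1e3)
```

```text
-5.977579570502552 155.69374090706012
14.26224613057133 155.71030459646963
```

>>> {"name": "move_arm", "arguments": {"commands": [{"hand": 1.0,"travel": [-0.4,-0.35,0.7],"twist": [0,0,0]},{"hand": 1.0,"travel": [0,0,0.8],"twist": [0,0,0]},{"hand": 1.0,"travel": [0,0,0.6],"twist": [0,0,0]},{"hand": 1.0,"travel": [0,0,0.25],"twist": [0,0,0]},{"hand": 1.0,"travel": [0,0,0],"twist": [0,0,0]}]}}

```text
time: 5.2
position: [0.4927, 0.0815, 0.0762]
tool_rot: [0.582, 0.813, -0.001, -0.001]
ft_force: [-1.0, -0.5, -1.8]
grip_width: 0.0198
grip_force: 50.0
```

```bash
python3 -c "
from h import *
hp()"
```

```text
t 5.20 headframe x -1.0 y 104.1 underside z 53.3 F x,y,z [-1.1 -0.1 -1.8]
```

>>> {"name": "move_arm", "arguments": {"commands": [{"hand": 1.0,"travel": [0,0,0.1],"twist": [0,0,0]},{"hand": 1.0,"travel": [0,0,0.1],"twist": [0,0,0]},{"hand": 1.0,"travel": [0,0,0.1],"twist": [0,0,0]},{"hand": 1.0,"travel": [0,0,0.1],"twist": [0,0,0]},{"hand": 1.0,"travel": [0,0,0.1],"twist": [0,0,0]}]}}

```text
time: 5.62
position: [0.4937, 0.0814, 0.0732]
tool_rot: [0.582, 0.813, 0.0, 0.0]
ft_force: [-2.9, 3.1, 13.0]
grip_width: 0.0194
grip_force: 50.0
```

```bash
python3 -c "
from h import *
hp()"
```

```text
t 5.62 headframe x -0.1 y 103.7 underside z 50.3 F x,y,z [-1.7  3.8 13. ]
```

>>> {"name": "move_arm", "arguments": {"commands": [{"hand": 1.0,"travel": [0,0,-0.12],"twist": [0,0,0]},{"hand": 1.0,"travel": [0,0,0],"twist": [0,0,0]},{"hand": 1.0,"travel": [0,0,0],"twist": [0,0,0]}]}}

```text
time: 5.87
position: [0.4936, 0.0812, 0.0737]
tool_rot: [0.582, 0.813, 0.0, 0.0]
ft_force: [-0.4, -0.4, -1.5]
grip_width: 0.0194
grip_force: 50.0
```

Run:
```python
from h import *
hp()
ims=[]
for n in("scene","top"):
    c=robot.camera(n); np.savez(f"pics/{n}1.npz",**c)
    u=proj(c,np.r_[C+.055*E_,.05]).astype(int); print(n,u)
    ims.append(cv2.resize(c["frame"][u[1]-45:u[1]+45,u[0]-60:u[0]+60,::-1],None,fx=6.6,fy=6.6,interpolation=cv2.INTER_CUBIC)[:, :396*2//1])
im=cv2.convertScaleAbs(np.hstack([cv2.resize(i,(400,300)) for i in ims]),alpha=1.8); cv2.imwrite("pics/x1.png",im)
```

```text
t 5.87 headframe x -0.3 y 103.5 underside z 50.8 F x,y,z [-0.5 -0.3 -1.5]
scene [260 205]
top [293 226]
```

View pics/x1.png

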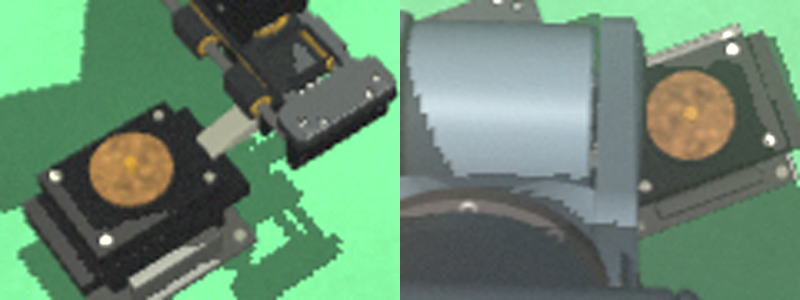

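The wedge is level and its tip is just outside the upper half (near (205,150) in the left panel). The tip touched at about 50.3 mm, so I'll refine that with small steps.

>>> {"name": "move_arm", "arguments": {"commands": [{"hand": 1.0,"travel": [0,0,0.03],"twist": [0,0,0]},{"hand": 1.0,"travel": [0,0,0],"twist": [0,0,0]}]}}

```text
time: 6.13
position: [0.4936, 0.0812, 0.0736]
tool_rot: [0.582, 0.813, 0.0, 0.0]
ft_force: [0.1, 0.7, 2.7]
grip_width: 0.0197
grip_force: 50.0
```

>>> {"name": "move_arm", "arguments": {"commands": [{"hand": 1.0,"travel": [0,0,0.03],"twist": [0,0,0]},{"hand": 1.0,"travel": [0,0,0],"twist": [0,0,0]}]}}

```text
time: 6.3
position: [0.4936, 0.0813, 0.0735]
tool_rot: [0.582, 0.813, 0.0, 0.0]
ft_force: [-1.0, 0.7, 4.8]
grip_width: 0.0197
grip_force: 50.0
```

Run:
```python
from h import *
hp()
```

```text
t 6.30 headframe x -0.2 y 103.6 underside z 50.6 F x,y,z [-0.7  1.   4.8]
```

>>> {"name": "move_arm", "arguments": {"commands": [{"hand": 1.0,"travel": [0,0,-0.09],"twist": [0,0,0]},{"hand": 1.0,"travel": [-0.1,0,0],"twist": [0,0,0]},{"hand": 1.0,"travel": [-0.15,0,0],"twist": [0,0,0]},{"hand": 1.0,"travel": [-0.15,0,0],"twist": [0,0,0]},{"hand": 1.0,"travel": [-0.1,0,0],"twist": [0,0,0]}]}}

```text
time: 6.72
position: [0.4951, 0.0763, 0.0737]
tool_rot: [0.582, 0.813, -0.0, -0.0]
ft_force: [-0.2, 0.3, -0.6]
grip_width: 0.0197
grip_force: 50.0
```

>>> {"name": "move_arm", "arguments": {"commands": [{"hand": 1.0,"travel": [-0.1,0,0],"twist": [0,0,0]},{"hand": 1.0,"travel": [-0.1,0,0],"twist": [0,0,0]}]}}

```text
time: 6.88
position: [0.4957, 0.0744, 0.0738]
tool_rot: [0.582, 0.813, -0.0, -0.0]
ft_force: [-0.7, 0.0, -1.9]
grip_width: 0.0193
grip_force: 50.0
```

Run:
```python
from h import *
hp()
```

```text
t 6.88 headframe x -0.4 y 96.4 underside z 50.9 F x,y,z [-0.6  0.2 -1.9]
```

>>> {"name": "move_arm", "arguments": {"commands": [{"hand": 1.0,"travel": [-0.1,0,0],"twist": [0,0,0]},{"hand": 1.0,"travel": [-0.1,0,0],"twist": [0,0,0]},{"hand": 1.0,"travel": [-0.1,0,0],"twist": [0,0,0]}]}}

```text
time: 7.13
position: [0.4967, 0.0716, 0.0739]
tool_rot: [0.582, 0.813, -0.0, -0.0]
ft_force: [-0.5, 0.5, -2.1]
grip_width: 0.0201
grip_force: 50.0
```

Run:
```python
from h import *
hp()
```

```text
t 7.13 headframe x -0.4 y 93.5 underside z 51.0 F x,y,z [-0.3  0.6 -2.1]
```

>>> {"name": "move_arm", "arguments": {"commands": [{"hand": 1.0,"travel": [-0.12,0,0],"twist": [0,0,0]},{"hand": 1.0,"travel": [-0.12,0,0],"twist": [0,0,0]},{"hand": 1.0,"travel": [-0.12,0,0],"twist": [0,0,0]}]}}

```text
time: 7.38
position: [0.497, 0.0693, 0.0739]
tool_rot: [0.583, 0.813, 0.0, -0.001]
ft_force: [-1.1, 8.7, 0.3]
grip_width: 0.0198
grip_force: 50.0
```

Run:
```python
from h import *
hp()
```

```text
t 7.38 headframe x -0.8 y 91.2 underside z 51.0 F x,y,z [1.7 8.6 0.3]
```

>>> {"name": "move_arm", "arguments": {"commands": [{"hand": 1.0,"travel": [-0.1,0,0],"twist": [0,0,0]},{"hand": 1.0,"travel": [-0.1,0,0],"twist": [0,0,0]}]}}

```text
time: 7.55
position: [0.4969, 0.0682, 0.0739]
tool_rot: [0.583, 0.813, 0.0, -0.002]
ft_force: [-2.3, 9.0, 0.7]
grip_width: 0.0196
grip_force: 50.0
```

Run:
```python
from h import *
hp()
```

```text
t 7.55 headframe x -1.2 y 90.1 underside z 51.0 F x,y,z [0.7 9.2 0.7]
```

>>> {"name": "move_arm", "arguments": {"commands": [{"hand": 1.0,"travel": [-0.12,0,0],"twist": [0,0,0]},{"hand": 1.0,"travel": [-0.12,0,0],"twist": [0,0,0]},{"hand": 1.0,"travel": [-0.12,0,0],"twist": [0,0,0]}]}}

```text
time: 7.8
position: [0.4974, 0.0651, 0.0739]
tool_rot: [0.583, 0.813, -0.0, -0.003]
ft_force: [-3.9, 9.5, 1.5]
grip_width: 0.0193
grip_force: 50.0
```

Run:
```python
from h import *
hp()
```

```text
t 7.80 headframe x -1.8 y 87.0 underside z 51.0 F x,y,z [-0.6 10.2  1.5]
```

>>> {"name": "move_arm", "arguments": {"commands": [{"hand": 1.0,"travel": [-0.12,0,0],"twist": [0,0,0]},{"hand": 1.0,"travel": [-0.1,0,0],"twist": [0,0,0]},{"hand": 1.0,"travel": [0,0,0],"twist": [0,0,0]}]}}

```text
time: 8.05
position: [0.4979, 0.0628, 0.0739]
tool_rot: [0.583, 0.813, -0.0, -0.003]
ft_force: [-3.3, 7.8, 1.6]
grip_width: 0.0197
grip_force: 50.0
```

Run:
```python
from h import *
hp()
s0=load("scene0"); c=robot.camera("scene"); np.savez("pics/scene2.npz",**c)
def scr(c):
    f=cv2.cvtColor(c["frame"],cv2.COLOR_RGB2GRAY).astype(float); r=[]
    for x,y in((49,108),(98,172),(201,109)):
        u,v=int(round(x/3.3+201.7)),int(round(y/3.3+179.7)); p=f[v-5:v+5,u-4:u+5]; p=np.clip(p-70,0,None); Y,X=np.mgrid[v-5:v+5,u-4:u+5]; r.append(((p*X).sum()/p.sum(),(p*Y).sum()/p.sum()))
    return np.round(r,2)
print(scr(s0),scr(load("scene1")),scr(c))
```

```text
t 8.05 headframe x -2.0 y 84.7 underside z 51.0 F x,y,z [-0.6  8.5  1.6]
[[215.64 210.11]
 [231.25 231.57]
 [262.4  212.49]] [[215.76 212.33]
 [231.25 231.57]
 [262.51 212.56]] [[216.11 212.08]
 [231.11 231.62]
 [262.19 212.39]]
```

>>> {"name": "move_arm", "arguments": {"commands": [{"hand": 1.0,"travel": [0.2,0,0],"twist": [0,0,0]},{"hand": 1.0,"travel": [0.3,0,0],"twist": [0,0,0]},{"hand": 1.0,"travel": [0.6,0.05,0],"twist": [0,0,0]},{"hand": 1.0,"travel": [0.8,0.05,0],"twist": [0,0,0]},{"hand": 1.0,"travel": [0.6,0.05,0],"twist": [0,0,0]}]}}

```text
time: 8.52
position: [0.4938, 0.0858, 0.074]
tool_rot: [0.582, 0.813, 0.0, 0.0]
ft_force: [0.6, -0.1, -1.4]
grip_width: 0.0197
grip_force: 50.0
```

>>> {"name": "move_arm", "arguments": {"commands": [{"hand": 1.0,"travel": [0.2,0,-2.0],"twist": [0,0,0]},{"hand": 1.0,"travel": [0,0,-3.0],"twist": [0,0,0]},{"hand": 1.0,"travel": [0,0,-2.0],"twist": [0,0,0]},{"hand": 1.0,"travel": [-2.0,0,-0.3],"twist": [0,0,0]},{"hand": 1.0,"travel": [-4.0,0,0],"twist": [0,0,0]}]}}

```text
time: 8.93
position: [0.5115, 0.0334, 0.1487]
tool_rot: [0.58, 0.815, 0.001, 0.0]
ft_force: [0.6, -0.3, -3.3]
grip_width: 0.0194
grip_force: 50.0
```

Run:
```python
from h import *
hp(); p=C-.104*E_; togo(p[0],p[1],.13,108.7)
```

```text
t 8.93 headframe x 1.4 y 52.5 underside z 125.8 F x,y,z [ 0.5 -0.5 -3.3]
t 8.9333 pos [0.5114503  0.03340279 0.14873516] F [ 0.62669221 -0.30865901 -3.33754916] grip 0.01938545897802555 50.002586329355836
travel cm in present tool axes [-15.65  -0.25   1.86] in target axes [-15.65  -0.14   1.87] twist [ 0.09 -0.04  0.41] yaw 109.10761814053352
```

>>> {"name": "move_arm", "arguments": {"commands": [{"hand": 1.0,"travel": [-4.0,0,0],"twist": [0,0,0]},{"hand": 1.0,"travel": [-4.0,0,0],"twist": [0,0,0]},{"hand": 1.0,"travel": [-4.0,0,0],"twist": [0,0,0]},{"hand": 1.0,"travel": [-2.5,0,0],"twist": [0,0,0]},{"hand": 1.0,"travel": [-1.1,0,0],"twist": [0,0,0]}]}}

```text
time: 9.35
position: [0.5647, -0.1213, 0.1472]
tool_rot: [0.583, 0.812, 0.0, 0.002]
ft_force: [0.5, -0.3, -1.9]
grip_width: 0.0196
grip_force: 50.0
```

>>> {"name": "move_arm", "arguments": {"commands": [{"hand": 1.0,"travel": [0,0,0],"twist": [0,0,0]},{"hand": 1.0,"travel": [0,0,0],"twist": [0,0,0]},{"hand": 1.0,"travel": [0,0,0],"twist": [0,0,0]}]}}

```text
time: 9.6
position: [0.5613, -0.1154, 0.1465]
tool_rot: [0.582, 0.813, -0.0, -0.001]
ft_force: [-0.3, 0.6, -1.4]
grip_width: 0.0197
grip_force: 50.0
```

Run:
```python
from h import *
hp(); p=C-.1035*E_; togo(p[0],p[1],.077,108.7)
```

```text
t 9.60 headframe x 0.8 y -104.4 underside z 123.6 F x,y,z [-0.1  0.7 -1.4]
t 9.6 pos [ 0.56125237 -0.11540912  0.14654824] F [-0.33585316  0.63282951 -1.43361764] grip 0.019668609593097568 50.0000340398401
travel cm in present tool axes [ 0.07 -0.07  6.96] in target axes [ 0.09 -0.08  6.95] twist [-0.1  -0.13  0.15] yaw 108.84850661637034
```

>>> {"name": "move_arm", "arguments": {"commands": [{"hand": 1.0,"travel": [0.1,0,3.0],"twist": [0,0,0]},{"hand": 1.0,"travel": [0,0,2.5],"twist": [0,0,0]},{"hand": 1.0,"travel": [0,0,1.0],"twist": [0,0,0]},{"hand": 1.0,"travel": [0,0,0.4],"twist": [0,0,0]},{"hand": 1.0,"travel": [0,0,0],"twist": [0,0,0]}]}}

```text
time: 10.02
position: [0.5615, -0.1151, 0.0773]
tool_rot: [0.582, 0.813, -0.0, -0.001]
ft_force: [-0.5, -0.1, -1.1]
grip_width: 0.0194
grip_force: 50.0
```

>>> {"name": "move_arm", "arguments": {"commands": [{"hand": 1.0,"travel": [0,0,0],"twist": [0,0,0]},{"hand": 1.0,"travel": [0,0,0],"twist": [0,0,0]}]}}

```text
time: 10.18
position: [0.5632, -0.1166, 0.0792]
tool_rot: [0.582, 0.813, 0.0, 0.001]
ft_force: [-0.5, -0.8, -1.3]
grip_width: 0.0193
grip_force: 50.0
```

Run:
```python
from h import *
hp(); p=C-.1035*E_; togo(p[0],p[1],.0742,108.7)
```

```text
t 10.18 headframe x 2.3 y -106.1 underside z 56.3 F x,y,z [-0.7 -0.5 -1.3]
t 10.1833 pos [ 0.56323827 -0.11656537  0.07921357] F [-0.51884059 -0.75283823 -1.3120633 ] grip 0.01932679269367462 49.99972114339471
travel cm in present tool axes [ 0.26 -0.23  0.5 ] in target axes [ 0.26 -0.23  0.5 ] twist [0.11 0.09 0.11] yaw 108.80664308540247
```

>>> {"name": "move_arm", "arguments": {"commands": [{"hand": 1.0,"travel": [0.15,-0.15,0.1],"twist": [0,0,0]},{"hand": 1.0,"travel": [0,0,0.1],"twist": [0,0,0]},{"hand": 1.0,"travel": [0,0,0.1],"twist": [0,0,0]},{"hand": 1.0,"travel": [0,0,0],"twist": [0,0,0]},{"hand": 1.0,"travel": [0,0,0],"twist": [0,0,0]}]}}

```text
time: 10.6
position: [0.5604, -0.1157, 0.0751]
tool_rot: [0.582, 0.813, 0.0, 0.0]
ft_force: [-0.4, 0.1, -1.9]
grip_width: 0.0196
grip_force: 50.0
```

Run:
```python
from h import *
hp()
```

```text
t 10.60 headframe x -0.1 y -104.4 underside z 52.2 F x,y,z [-0.3  0.2 -1.9]
```

>>> {"name": "move_arm", "arguments": {"commands": [{"hand": 1.0,"travel": [0,0,0.06],"twist": [0,0,0]},{"hand": 1.0,"travel": [0,0,0.05],"twist": [0,0,0]},{"hand": 1.0,"travel": [0,0,0.04],"twist": [0,0,0]},{"hand": 1.0,"travel": [0,0,0.03],"twist": [0,0,0]},{"hand": 1.0,"travel": [0,0,0],"twist": [0,0,0]}]}}

```text
time: 11.02
position: [0.5605, -0.1157, 0.0736]
tool_rot: [0.582, 0.813, -0.0, 0.0]
ft_force: [-1.2, 0.1, 3.1]
grip_width: 0.0195
grip_force: 50.0
```

Run:
```python
from h import *
hp()
```

```text
t 11.02 headframe x -0.0 y -104.4 underside z 50.7 F x,y,z [-1.1  0.5  3.1]
```

>>> {"name": "move_arm", "arguments": {"commands": [{"hand": 1.0,"travel": [0,0,-0.08],"twist": [0,0,0]},{"hand": 1.0,"travel": [0.15,0,0],"twist": [0,0,0]},{"hand": 1.0,"travel": [0.2,0,0],"twist": [0,0,0]},{"hand": 1.0,"travel": [0.15,0,0],"twist": [0,0,0]},{"hand": 1.0,"travel": [0.1,0,0],"twist": [0,0,0]}]}}

```text
time: 11.43
position: [0.5582, -0.1096, 0.0737]
tool_rot: [0.582, 0.813, -0.0, -0.0]
ft_force: [-0.7, 0.0, -1.2]
grip_width: 0.0199
grip_force: 50.0
```

>>> {"name": "move_arm", "arguments": {"commands": [{"hand": 1.0,"travel": [0.1,0,0],"twist": [0,0,0]},{"hand": 1.0,"travel": [0.1,0,0],"twist": [0,0,0]}]}}

```text
time: 11.6
position: [0.5576, -0.1078, 0.0738]
tool_rot: [0.582, 0.813, -0.0, -0.0]
ft_force: [-0.7, -0.6, -1.8]
grip_width: 0.0191
grip_force: 50.0
```

Run:
```python
from h import *
hp()
```

```text
t 11.60 headframe x -0.1 y -96.0 underside z 50.9 F x,y,z [-0.9 -0.3 -1.8]
```

Free past the mouth; continue in.

>>> {"name": "move_arm", "arguments": {"commands": [{"hand": 1.0,"travel": [0.1,0,0],"twist": [0,0,0]},{"hand": 1.0,"travel": [0.1,0,0],"twist": [0,0,0]},{"hand": 1.0,"travel": [0.1,0,0],"twist": [0,0,0]},{"hand": 1.0,"travel": [0.1,0,0],"twist": [0,0,0]}]}}

```text
time: 11.93
position: [0.5565, -0.1041, 0.0739]
tool_rot: [0.582, 0.813, -0.0, -0.0]
ft_force: [0.6, 0.1, -1.9]
grip_width: 0.0198
grip_force: 50.0
```

Run:
```python
from h import *
hp()
```

```text
t 11.93 headframe x -0.1 y -92.2 underside z 51.0 F x,y,z [ 0.6 -0.1 -1.9]
```

>>> {"name": "move_arm", "arguments": {"commands": [{"hand": 1.0,"travel": [0.1,0,0],"twist": [0,0,0]},{"hand": 1.0,"travel": [0.1,0,0],"twist": [0,0,0]},{"hand": 1.0,"travel": [0.1,0,0],"twist": [0,0,0]}]}}

```text
time: 12.18
position: [0.5562, -0.1023, 0.074]
tool_rot: [0.582, 0.813, -0.0, 0.001]
ft_force: [0.0, -4.9, -4.2]
grip_width: 0.0199
grip_force: 50.0
```

Run:
```python
from h import *
hp()
```

```text
t 12.18 headframe x 0.3 y -90.4 underside z 51.1 F x,y,z [-1.6 -4.7 -4.2]
```

>>> {"name": "move_arm", "arguments": {"commands": [{"hand": 1.0,"travel": [0.12,0,0],"twist": [0,0,0]},{"hand": 1.0,"travel": [0.12,0,0],"twist": [0,0,0]},{"hand": 1.0,"travel": [0.12,0,0],"twist": [0,0,0]}]}}

```text
time: 12.43
position: [0.5561, -0.1, 0.0742]
tool_rot: [0.582, 0.813, -0.0, 0.003]
ft_force: [1.6, -6.1, -6.0]
grip_width: 0.0198
grip_force: 50.0
```

Run:
```python
from h import *
hp()
```

```text
t 12.43 headframe x 0.9 y -88.1 underside z 51.3 F x,y,z [-0.4 -6.3 -6. ]
```

>>> {"name": "move_arm", "arguments": {"commands": [{"hand": 1.0,"travel": [0.13,0,0.01],"twist": [0,0,0]},{"hand": 1.0,"travel": [0.13,0,0.01],"twist": [0,0,0]},{"hand": 1.0,"travel": [0.13,0,0.01],"twist": [0,0,0]},{"hand": 1.0,"travel": [0.13,0,0.01],"twist": [0,0,0]},{"hand": 1.0,"travel": [0.13,0,0],"twist": [0,0,0]}]}}

```text
time: 12.85
position: [0.5547, -0.0942, 0.0741]
tool_rot: [0.582, 0.813, -0.0, 0.003]
ft_force: [1.1, -6.8, -4.1]
grip_width: 0.0196
grip_force: 50.0
```

Run:
```python
from h import *
hp()
```

```text
t 12.85 headframe x 1.4 y -82.2 underside z 51.2 F x,y,z [-1.1 -6.8 -4.1]
```

>>> {"name": "move_arm", "arguments": {"commands": [{"hand": 1.0,"travel": [0.13,0,0],"twist": [0,0,0]},{"hand": 1.0,"travel": [0.12,0,0],"twist": [0,0,0]},{"hand": 1.0,"travel": [0,0,0],"twist": [0,0,0]}]}}

```text
time: 13.1
position: [0.5537, -0.0914, 0.074]
tool_rot: [0.582, 0.813, 0.0, 0.003]
ft_force: [1.3, -6.4, -4.3]
grip_width: 0.0199
grip_force: 50.0
```

>>> {"name": "move_arm", "arguments": {"commands": [{"hand": 1.0,"travel": [-0.2,0,0],"twist": [0,0,0]},{"hand": 1.0,"travel": [-0.3,0,0],"twist": [0,0,0]},{"hand": 1.0,"travel": [-0.6,0,0],"twist": [0,0,0]},{"hand": 1.0,"travel": [-0.8,0,0],"twist": [0,0,0]},{"hand": 1.0,"travel": [-0.8,0,0],"twist": [0,0,0]}]}}

```text
time: 13.52
position: [0.56, -0.1153, 0.0737]
tool_rot: [0.582, 0.813, -0.0, -0.001]
ft_force: [-0.4, 1.4, 0.6]
grip_width: 0.0201
grip_force: 50.0
```

Run:
```python
from h import *
hp()
s0=load("scene0"); c=robot.camera("scene"); np.savez("pics/scene3.npz",**c)
im=np.hstack([cv2.resize(x["frame"][185:250,205:285,::-1],(400,325),interpolation=cv2.INTER_CUBIC) for x in(s0,c)])
cv2.imwrite("pics/x3.png",cv2.convertScaleAbs(im,alpha=1.6))
```

```text
t 13.52 headframe x -0.3 y -103.8 underside z 50.8 F x,y,z [0.1 1.4 0.6]
```

View pics/x3.png

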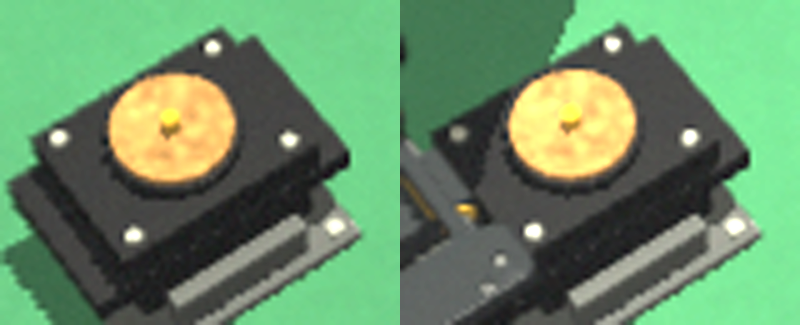

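>>> {"name": "move_arm", "arguments": {"commands": [{"hand": 1.0,"travel": [-0.3,0,-2.0],"twist": [0,0,0]},{"hand": 1.0,"travel": [0,0,-3.0],"twist": [0,0,0]},{"hand": 1.0,"travel": [0,0,-2.0],"twist": [0,0,0]},{"hand": 1.0,"travel": [2.0,0,-0.3],"twist": [0,0,0]},{"hand": 1.0,"travel": [4.0,0,0],"twist": [0,0,0]}]}}

```text
time: 13.98
position: [0.5465, -0.0657, 0.1489]
tool_rot: [0.584, 0.812, 0.001, 0.006]
ft_force: [-0.1, 1.4, -1.9]
grip_width: 0.0195
grip_force: 50.0
```

>>> {"name": "move_arm", "arguments": {"commands": [{"hand": 1.0,"travel": [4.0,0,0],"twist": [0,0,0]},{"hand": 1.0,"travel": [4.0,0,0],"twist": [0,0,0]},{"hand": 1.0,"travel": [4.0,0,0],"twist": [0,0,0]},{"hand": 1.0,"travel": [2.5,0,0],"twist": [0,0,0]},{"hand": 1.0,"travel": [0.8,0,0],"twist": [0,0,0]}]}}

```text
time: 14.4
position: [0.4899, 0.0867, 0.1463]
tool_rot: [0.581, 0.814, -0.001, -0.001]
ft_force: [0.6, -0.6, -1.5]
grip_width: 0.0195
grip_force: 50.0
```

>>> {"name": "move_arm", "arguments": {"commands": [{"hand": 1.0,"travel": [0,0,0],"twist": [0,0,0]},{"hand": 1.0,"travel": [0,0,0],"twist": [0,0,0]},{"hand": 1.0,"travel": [0,0,0],"twist": [0,0,0]},{"hand": 1.0,"travel": [0,0,0],"twist": [0,0,0]}]}}

```text
time: 14.73
position: [0.4938, 0.0823, 0.1466]
tool_rot: [0.583, 0.812, 0.0, 0.001]
ft_force: [-0.8, 0.1, -2.7]
grip_width: 0.0195
grip_force: 50.0
```

Run:
```python
from h import *
hp(); p=C+.104*E_; togo(p[0],p[1],.0742,108.7)
```

```text
t 14.73 headframe x 0.3 y 104.5 underside z 123.7 F x,y,z [-0.7  0.4 -2.7]
t 14.7333 pos [0.49376542 0.08227285 0.14656907] F [-0.78190337  0.10494672 -2.66402829] grip 0.019483082821521627 49.999897722154856
travel cm in present tool axes [-0.04 -0.04  7.24] in target axes [-0.05 -0.03  7.24] twist [ 0.05  0.04 -0.04] yaw 108.66493652046351
```

>>> {"name": "move_arm", "arguments": {"commands": [{"hand": 1.0,"travel": [0,0,3.0],"twist": [0,0,0]},{"hand": 1.0,"travel": [0,0,2.5],"twist": [0,0,0]},{"hand": 1.0,"travel": [0,0,1.2],"twist": [0,0,0]},{"hand": 1.0,"travel": [0,0,0.4],"twist": [0,0,0]},{"hand": 1.0,"travel": [0,0,0],"twist": [0,0,0]}]}}

```text
time: 15.15
position: [0.4926, 0.0827, 0.0747]
tool_rot: [0.583, 0.812, -0.001, -0.001]
ft_force: [0.2, -0.3, -1.4]
grip_width: 0.0198
grip_force: 50.0
```

>>> {"name": "move_arm", "arguments": {"commands": [{"hand": 1.0,"travel": [0,0,0],"twist": [0,0,0]},{"hand": 1.0,"travel": [0,0,0],"twist": [0,0,0]},{"hand": 1.0,"travel": [0,0,0],"twist": [0,0,0]},{"hand": 1.0,"travel": [0,0,0],"twist": [0,0,0]}]}}

```text
time: 15.48
position: [0.4932, 0.0837, 0.0764]
tool_rot: [0.582, 0.813, 0.001, 0.001]
ft_force: [0.9, 0.7, -1.2]
grip_width: 0.0195
grip_force: 50.0
```

Run:
```python
from h import *
hp(); p=C+.104*E_; togo(p[0],p[1],.0741,108.7)
```

```text
t 15.48 headframe x 0.2 y 106.0 underside z 53.5 F x,y,z [ 1.1  0.4 -1.2]
t 15.4833 pos [0.49323075 0.08370524 0.07635869] F [ 0.89661279  0.71498776 -1.22975419] grip 0.01954582613616524 49.99988523311913
travel cm in present tool axes [-0.2  -0.02  0.23] in target axes [-0.2  -0.02  0.23] twist [0.1  0.04 0.08] yaw 108.77559635939497
```

>>> {"name": "move_arm", "arguments": {"commands": [{"hand": 1.0,"travel": [0,0,0.05],"twist": [0,0,0]},{"hand": 1.0,"travel": [0,0,0.05],"twist": [0,0,0]},{"hand": 1.0,"travel": [0,0,0],"twist": [0,0,0]},{"hand": 1.0,"travel": [0,0,0],"twist": [0,0,0]},{"hand": 1.0,"travel": [0,0,0],"twist": [0,0,0]}]}}

```text
time: 15.9
position: [0.4926, 0.0838, 0.0745]
tool_rot: [0.582, 0.813, -0.0, -0.0]
ft_force: [0.2, 0.1, -1.5]
grip_width: 0.0194
grip_force: 50.0
```

Run:
```python
from h import *
hp()
```

```text
t 15.90 headframe x -0.4 y 106.4 underside z 51.6 F x,y,z [ 0.2  0.  -1.5]
```

>>> {"name": "move_arm", "arguments": {"commands": [{"hand": 1.0,"travel": [-0.2,0,0.05],"twist": [0,0,0]},{"hand": 1.0,"travel": [-0.25,0,0],"twist": [0,0,0]},{"hand": 1.0,"travel": [-0.25,0,0],"twist": [0,0,0]},{"hand": 1.0,"travel": [-0.25,0,0],"twist": [0,0,0]},{"hand": 1.0,"travel": [-0.2,0,0],"twist": [0,0,0]}]}}

```text
time: 16.32
position: [0.4965, 0.0725, 0.074]
tool_rot: [0.582, 0.813, 0.0, 0.0]
ft_force: [-0.3, 0.1, -1.4]
grip_width: 0.0196
grip_force: 50.0
```

Run:
```python
from h import *
hp()
```

```text
t 16.32 headframe x -0.3 y 94.4 underside z 51.1 F x,y,z [-0.3  0.2 -1.4]
```

>>> {"name": "move_arm", "arguments": {"commands": [{"hand": 1.0,"travel": [-0.2,0,0],"twist": [0,0,0]},{"hand": 1.0,"travel": [-0.2,0,0],"twist": [0,0,0]},{"hand": 1.0,"travel": [-0.2,0,0],"twist": [0,0,0]},{"hand": 1.0,"travel": [-0.15,0,0],"twist": [0,0,0]},{"hand": 1.0,"travel": [-0.15,0,0],"twist": [0,0,0]}]}}

```text
time: 16.73
position: [0.499, 0.0644, 0.0739]
tool_rot: [0.582, 0.813, -0.0, -0.0]
ft_force: [-0.3, 2.1, -3.0]
grip_width: 0.0197
grip_force: 50.0
```

Run:
```python
from h import *
hp()
```

```text
t 16.73 headframe x -0.5 y 85.9 underside z 51.0 F x,y,z [ 0.4  2.1 -3. ]
```

>>> {"name": "move_arm", "arguments": {"commands": [{"hand": 1.0,"travel": [-0.13,0,0],"twist": [0,0,0]},{"hand": 1.0,"travel": [-0.13,0,0],"twist": [0,0,0]},{"hand": 1.0,"travel": [-0.13,0,0],"twist": [0,0,0]},{"hand": 1.0,"travel": [-0.13,0,0],"twist": [0,0,0]},{"hand": 1.0,"travel": [-0.13,0,0],"twist": [0,0,0]}]}}

```text
time: 17.15
position: [0.4992, 0.0601, 0.0739]
tool_rot: [0.583, 0.813, -0.0, -0.003]
ft_force: [-2.4, 8.0, -0.3]
grip_width: 0.0191
grip_force: 50.0
```

Run:
```python
from h import *
hp()
```

```text
t 17.15 headframe x -1.7 y 81.8 underside z 51.0 F x,y,z [ 0.3  8.3 -0.3]
```

>>> {"name": "move_arm", "arguments": {"commands": [{"hand": 1.0,"travel": [-0.15,0,0],"twist": [0,0,0]},{"hand": 1.0,"travel": [-0.15,0,0],"twist": [0,0,0]},{"hand": 1.0,"travel": [-0.15,0,0],"twist": [0,0,0]},{"hand": 1.0,"travel": [-0.15,0,0],"twist": [0,0,0]},{"hand": 1.0,"travel": [-0.12,0,0],"twist": [0,0,0]}]}}

```text
time: 17.57
position: [0.5009, 0.0534, 0.0739]
tool_rot: [0.583, 0.813, -0.0, -0.003]
ft_force: [-2.2, 9.6, 0.9]
grip_width: 0.0197
grip_force: 50.0
```

Run:
```python
from h import *
hp()
```

```text
t 17.57 headframe x -2.2 y 74.9 underside z 51.0 F x,y,z [1.  9.8 0.9]
```

>>> {"name": "move_arm", "arguments": {"commands": [{"hand": 1.0,"travel": [-0.13,0,0],"twist": [0,0,0]},{"hand": 1.0,"travel": [-0.13,0,0],"twist": [0,0,0]},{"hand": 1.0,"travel": [-0.12,0,0],"twist": [0,0,0]},{"hand": 1.0,"travel": [-0.06,0,0],"twist": [0,0,0]},{"hand": 1.0,"travel": [0,0,0],"twist": [0,0,0]}]}}

```text
time: 17.98
position: [0.5023, 0.0491, 0.0738]
tool_rot: [0.583, 0.813, -0.0, -0.003]
ft_force: [-2.7, 7.5, 0.5]
grip_width: 0.0197
grip_force: 50.0
```

>>> {"name": "move_arm", "arguments": {"commands": [{"hand": 1.0,"travel": [0.2,0,0],"twist": [0,0,0]},{"hand": 1.0,"travel": [0.3,0,0],"twist": [0,0,0]},{"hand": 1.0,"travel": [0.8,0,0],"twist": [0,0,0]},{"hand": 1.0,"travel": [1.2,0,0],"twist": [0,0,0]},{"hand": 1.0,"travel": [1.2,0,0],"twist": [0,0,0]}]}}

```text
time: 18.4
position: [0.4932, 0.083, 0.0742]
tool_rot: [0.583, 0.813, 0.0, 0.0]
ft_force: [-0.7, -0.1, -1.9]
grip_width: 0.0199
grip_force: 50.0
```

Run:
```python
from h import *
hp()
```

```text
t 18.40 headframe x -0.0 y 105.4 underside z 51.3 F x,y,z [-0.7  0.1 -1.9]
```

Now over to the other end, going 7.3 cm up, 21 cm across and back down.

>>> {"name": "move_arm", "arguments": {"commands": [{"hand": 1.0,"travel": [0.2,0,-2.0],"twist": [0,0,0]},{"hand": 1.0,"travel": [0,0,-3.0],"twist": [0,0,0]},{"hand": 1.0,"travel": [0,0,-2.0],"twist": [0,0,0]},{"hand": 1.0,"travel": [-2.0,0,-0.3],"twist": [0,0,0]},{"hand": 1.0,"travel": [-4.0,0,0],"twist": [0,0,0]}]}}

```text
time: 18.82
position: [0.5105, 0.0312, 0.1488]
tool_rot: [0.58, 0.815, 0.001, 0.0]
ft_force: [0.7, 0.7, -2.6]
grip_width: 0.0196
grip_force: 50.0
```

>>> {"name": "move_arm", "arguments": {"commands": [{"hand": 1.0,"travel": [-4.0,0,0],"twist": [0,0,0]},{"hand": 1.0,"travel": [-4.0,0,0],"twist": [0,0,0]},{"hand": 1.0,"travel": [-4.0,0,0],"twist": [0,0,0]},{"hand": 1.0,"travel": [-2.5,0,0],"twist": [0,0,0]},{"hand": 1.0,"travel": [-1.0,0,0],"twist": [0,0,0]}]}}

```text
time: 19.23
position: [0.5637, -0.1227, 0.1473]
tool_rot: [0.583, 0.812, 0.0, 0.002]
ft_force: [-0.0, 0.6, -1.9]
grip_width: 0.0196
grip_force: 50.0
```

>>> {"name": "move_arm", "arguments": {"commands": [{"hand": 1.0,"travel": [0,0,0],"twist": [0,0,0]},{"hand": 1.0,"travel": [0,0,0],"twist": [0,0,0]},{"hand": 1.0,"travel": [0,0,0],"twist": [0,0,0]},{"hand": 1.0,"travel": [0,0,0],"twist": [0,0,0]}]}}

```text
time: 19.57
position: [0.5606, -0.117, 0.1468]
tool_rot: [0.581, 0.814, -0.0, -0.001]
ft_force: [1.4, -0.1, -1.5]
grip_width: 0.0196
grip_force: 50.0
```

Run:
```python
from h import *
hp(); p=C-.1045*E_; togo(p[0],p[1],.0742,108.7)
```

```text
t 19.57 headframe x -0.3 y -105.7 underside z 123.9 F x,y,z [ 1.3 -0.5 -1.5]
t 19.5667 pos [ 0.56059394 -0.11704924  0.14683833] F [ 1.38155448 -0.10951125 -1.52012131] grip 0.019599501021765012 49.99989093281329
travel cm in present tool axes [0.11 0.04 7.26] in target axes [0.12 0.03 7.26] twist [-0.08 -0.09  0.2 ] yaw 108.90216379342743
```

>>> {"name": "move_arm", "arguments": {"commands": [{"hand": 1.0,"travel": [0.1,0,3.0],"twist": [0,0,0]},{"hand": 1.0,"travel": [0,0,2.5],"twist": [0,0,0]},{"hand": 1.0,"travel": [0,0,1.2],"twist": [0,0,0]},{"hand": 1.0,"travel": [0,0,0.4],"twist": [0,0,0]},{"hand": 1.0,"travel": [0,0,0],"twist": [0,0,0]}]}}

```text
time: 19.98
position: [0.5607, -0.1174, 0.0752]
tool_rot: [0.582, 0.813, -0.0, -0.001]
ft_force: [0.0, 0.7, -2.0]
grip_width: 0.0201
grip_force: 50.0
```

>>> {"name": "move_arm", "arguments": {"commands": [{"hand": 1.0,"travel": [0,0,0],"twist": [0,0,0]},{"hand": 1.0,"travel": [0,0,0],"twist": [0,0,0]},{"hand": 1.0,"travel": [0,0,0],"twist": [0,0,0]},{"hand": 1.0,"travel": [0,0,0],"twist": [0,0,0]},{"hand": 1.0,"travel": [0,0,0],"twist": [0,0,0]}]}}

```text
time: 20.4
position: [0.5618, -0.1187, 0.0768]
tool_rot: [0.582, 0.813, 0.0, 0.001]
ft_force: [0.3, -0.5, -1.8]
grip_width: 0.0193
grip_force: 50.0
```

>>> {"name": "move_arm", "arguments": {"commands": [{"hand": 1.0,"travel": [0,0,0],"twist": [0,0,0]},{"hand": 1.0,"travel": [0,0,0],"twist": [0,0,0]},{"hand": 1.0,"travel": [0,0,0],"twist": [0,0,0]}]}}

```text
time: 20.65
position: [0.5614, -0.1185, 0.0762]
tool_rot: [0.582, 0.813, 0.0, 0.0]
ft_force: [-0.4, 0.6, -0.9]
grip_width: 0.0197
grip_force: 50.0
```

Run:
```python
from h import *
hp(); p=C-.1045*E_; togo(p[0],p[1],.0741,108.7)
```

```text
t 20.65 headframe x -0.1 y -107.4 underside z 53.3 F x,y,z [-0.2  0.7 -0.9]
t 20.65 pos [ 0.56135677 -0.11851946  0.07618052] F [-0.38602864  0.63411929 -0.85752104] grip 0.019673270004903032 49.99983670189977
travel cm in present tool axes [0.29 0.01 0.21] in target axes [0.29 0.01 0.21] twist [0.01 0.01 0.07] yaw 108.77183139841307
```

>>> {"name": "move_arm", "arguments": {"commands": [{"hand": 1.0,"travel": [0,0,0.1],"twist": [0,0,0]},{"hand": 1.0,"travel": [0,0,0.08],"twist": [0,0,0]},{"hand": 1.0,"travel": [0.1,0,0],"twist": [0,0,0]},{"hand": 1.0,"travel": [0.2,0,0],"twist": [0,0,0]},{"hand": 1.0,"travel": [0.2,0,0],"twist": [0,0,0]}]}}

```text
time: 21.07
position: [0.5596, -0.1135, 0.0741]
tool_rot: [0.582, 0.813, -0.0, -0.0]
ft_force: [0.1, 0.3, -2.3]
grip_width: 0.0196
grip_force: 50.0
```

Run:
```python
from h import *
hp()
```

```text
t 21.07 headframe x -0.1 y -102.1 underside z 51.2 F x,y,z [ 0.2  0.2 -2.3]
```

>>> {"name": "move_arm", "arguments": {"commands": [{"hand": 1.0,"travel": [0.25,0,0],"twist": [0,0,0]},{"hand": 1.0,"travel": [0.25,0,0],"twist": [0,0,0]},{"hand": 1.0,"travel": [0.25,0,0],"twist": [0,0,0]},{"hand": 1.0,"travel": [0.2,0,0],"twist": [0,0,0]},{"hand": 1.0,"travel": [0.2,0,0],"twist": [0,0,0]}]}}

```text
time: 21.48
position: [0.5559, -0.1025, 0.0743]
tool_rot: [0.582, 0.813, -0.0, -0.0]
ft_force: [-0.4, -0.9, -1.2]
grip_width: 0.0198
grip_force: 50.0
```

Run:
```python
from h import *
hp()
```

```text
t 21.48 headframe x -0.1 y -90.5 underside z 51.4 F x,y,z [-0.7 -0.7 -1.2]
```

>>> {"name": "move_arm", "arguments": {"commands": [{"hand": 1.0,"travel": [0.2,0,0.02],"twist": [0,0,0]},{"hand": 1.0,"travel": [0.2,0,0],"twist": [0,0,0]},{"hand": 1.0,"travel": [0.2,0,0],"twist": [0,0,0]},{"hand": 1.0,"travel": [0.15,0,0],"twist": [0,0,0]},{"hand": 1.0,"travel": [0.15,0,0],"twist": [0,0,0]}]}}

```text
time: 21.9
position: [0.5531, -0.0942, 0.0741]
tool_rot: [0.582, 0.813, -0.0, 0.0]
ft_force: [0.8, -0.9, -1.8]
grip_width: 0.0198
grip_force: 50.0
```

Run:
```python
from h import *
hp()
```

```text
t 21.90 headframe x -0.1 y -81.7 underside z 51.2 F x,y,z [ 0.5 -1.1 -1.8]
```

>>> {"name": "move_arm", "arguments": {"commands": [{"hand": 1.0,"travel": [0.14,0,0],"twist": [0,0,0]},{"hand": 1.0,"travel": [0.14,0,0],"twist": [0,0,0]},{"hand": 1.0,"travel": [0.14,0,0],"twist": [0,0,0]},{"hand": 1.0,"travel": [0.14,0,0],"twist": [0,0,0]},{"hand": 1.0,"travel": [0.14,0,0],"twist": [0,0,0]}]}}

```text
time: 22.32
position: [0.5523, -0.0894, 0.0741]
tool_rot: [0.582, 0.813, -0.0, 0.002]
ft_force: [1.2, -6.1, -6.6]
grip_width: 0.0194
grip_force: 50.0
```

Run:
```python
from h import *
hp()
```

```text
t 22.32 headframe x 0.7 y -76.9 underside z 51.2 F x,y,z [-0.9 -6.2 -6.6]
```

>>> {"name": "move_arm", "arguments": {"commands": [{"hand": 1.0,"travel": [0.14,0,0],"twist": [0,0,0]},{"hand": 1.0,"travel": [0.14,0,0],"twist": [0,0,0]},{"hand": 1.0,"travel": [0.14,0,0],"twist": [0,0,0]},{"hand": 1.0,"travel": [0.14,0,0],"twist": [0,0,0]},{"hand": 1.0,"travel": [0.1,0,0],"twist": [0,0,0]}]}}

```text
time: 22.73
position: [0.5503, -0.083, 0.074]
tool_rot: [0.582, 0.813, -0.0, 0.002]
ft_force: [1.7, -5.7, -6.5]
grip_width: 0.0198
grip_force: 50.0
```

Run:
```python
from h import *
hp()
```

```text
t 22.73 headframe x 0.8 y -70.2 underside z 51.1 F x,y,z [-0.3 -5.9 -6.5]
```

Both ends should be near 7 mm. I'll add a little margin here, and give the other end a last short turn on the way back.

>>> {"name": "move_arm", "arguments": {"commands": [{"hand": 1.0,"travel": [0.1,0,0],"twist": [0,0,0]},{"hand": 1.0,"travel": [0.1,0,0],"twist": [0,0,0]},{"hand": 1.0,"travel": [0,0,0],"twist": [0,0,0]}]}}

```text
time: 22.98
position: [0.5495, -0.0809, 0.074]
tool_rot: [0.582, 0.813, -0.0, 0.002]
ft_force: [2.3, -4.8, -5.6]
grip_width: 0.0198
grip_force: 50.0
```

>>> {"name": "move_arm", "arguments": {"commands": [{"hand": 1.0,"travel": [-0.2,0,0],"twist": [0,0,0]},{"hand": 1.0,"travel": [-0.3,0,0],"twist": [0,0,0]},{"hand": 1.0,"travel": [-0.8,0,0],"twist": [0,0,0]},{"hand": 1.0,"travel": [-1.2,0,0],"twist": [0,0,0]},{"hand": 1.0,"travel": [-1.3,0,0],"twist": [0,0,0]}]}}

```text
time: 23.4
position: [0.5605, -0.1162, 0.0742]
tool_rot: [0.582, 0.813, -0.0, -0.0]
ft_force: [0.1, -0.7, -1.9]
grip_width: 0.0197
grip_force: 50.0
```

>>> {"name": "move_arm", "arguments": {"commands": [{"hand": 1.0,"travel": [-0.3,0,-2.0],"twist": [0,0,0]},{"hand": 1.0,"travel": [0,0,-3.0],"twist": [0,0,0]},{"hand": 1.0,"travel": [0,0,-2.0],"twist": [0,0,0]},{"hand": 1.0,"travel": [2.0,0,-0.3],"twist": [0,0,0]},{"hand": 1.0,"travel": [4.0,0,0],"twist": [0,0,0]}]}}

```text
time: 23.82
position: [0.5472, -0.0668, 0.1499]
tool_rot: [0.585, 0.811, 0.001, 0.006]
ft_force: [1.6, 1.5, -1.4]
grip_width: 0.0196
grip_force: 50.0
```

>>> {"name": "move_arm", "arguments": {"commands": [{"hand": 1.0,"travel": [4.0,0,0],"twist": [0,0,0]},{"hand": 1.0,"travel": [4.0,0,0],"twist": [0,0,0]},{"hand": 1.0,"travel": [4.0,0,0],"twist": [0,0,0]},{"hand": 1.0,"travel": [2.5,0,0],"twist": [0,0,0]},{"hand": 1.0,"travel": [0.9,0,0],"twist": [0,0,0]}]}}

```text
time: 24.23
position: [0.4906, 0.0866, 0.1472]
tool_rot: [0.581, 0.814, -0.0, -0.001]
ft_force: [-0.7, 0.0, -2.0]
grip_width: 0.0195
grip_force: 50.0
```

>>> {"name": "move_arm", "arguments": {"commands": [{"hand": 1.0,"travel": [0,0,0],"twist": [0,0,0]},{"hand": 1.0,"travel": [0,0,0],"twist": [0,0,0]},{"hand": 1.0,"travel": [0,0,0],"twist": [0,0,0]},{"hand": 1.0,"travel": [0,0,0],"twist": [0,0,0]}]}}

```text
time: 24.57
position: [0.4937, 0.0826, 0.1471]
tool_rot: [0.583, 0.812, 0.0, 0.001]
ft_force: [0.5, 0.9, -1.4]
grip_width: 0.0198
grip_force: 50.0
```

Run:
```python
from h import *
hp(); p=C+.105*E_; togo(p[0],p[1],.0742,108.7)
```

```text
t 24.57 headframe x 0.4 y 104.8 underside z 124.2 F x,y,z [ 0.8  0.7 -1.4]
t 24.5667 pos [0.49373522 0.0826278  0.14714579] F [ 0.48277272  0.92598464 -1.44865419] grip 0.01982182750179736 49.99968306161463
travel cm in present tool axes [ 0.02 -0.04  7.29] in target axes [ 0.02 -0.04  7.29] twist [ 0.06  0.04 -0.04] yaw 108.6563185721388
```

>>> {"name": "move_arm", "arguments": {"commands": [{"hand": 1.0,"travel": [0,0,3.0],"twist": [0,0,0]},{"hand": 1.0,"travel": [0,0,2.5],"twist": [0,0,0]},{"hand": 1.0,"travel": [0,0,1.2],"twist": [0,0,0]},{"hand": 1.0,"travel": [0,0,0.4],"twist": [0,0,0]},{"hand": 1.0,"travel": [0,0,0],"twist": [0,0,0]}]}}

```text
time: 24.98
position: [0.4924, 0.0832, 0.075]
tool_rot: [0.583, 0.812, -0.001, -0.001]
ft_force: [0.7, 0.3, -0.9]
grip_width: 0.0199
grip_force: 50.0
```

>>> {"name": "move_arm", "arguments": {"commands": [{"hand": 1.0,"travel": [0,0,0],"twist": [0,0,0]},{"hand": 1.0,"travel": [0,0,0],"twist": [0,0,0]},{"hand": 1.0,"travel": [0,0,0],"twist": [0,0,0]},{"hand": 1.0,"travel": [0,0,0],"twist": [0,0,0]},{"hand": 1.0,"travel": [0,0,0],"twist": [0,0,0]}]}}

```text
time: 25.4
position: [0.4928, 0.0843, 0.0767]
tool_rot: [0.582, 0.813, 0.0, 0.001]
ft_force: [-0.1, -0.6, -1.6]
grip_width: 0.0196
grip_force: 50.0
```

>>> {"name": "move_arm", "arguments": {"commands": [{"hand": 1.0,"travel": [0,0,0.05],"twist": [0,0,0]},{"hand": 1.0,"travel": [0,0,0.05],"twist": [0,0,0]},{"hand": 1.0,"travel": [0,0,0],"twist": [0,0,0]},{"hand": 1.0,"travel": [0,0,0],"twist": [0,0,0]},{"hand": 1.0,"travel": [0,0,0],"twist": [0,0,0]}]}}

```text
time: 25.82
position: [0.4924, 0.0843, 0.075]
tool_rot: [0.582, 0.813, -0.0, -0.0]
ft_force: [-0.2, 0.0, -1.6]
grip_width: 0.0202
grip_force: 50.0
```

Run:
```python
from h import *
hp()
```

```text
t 25.82 headframe x -0.4 y 106.8 underside z 52.1 F x,y,z [-0.2  0.1 -1.6]
```

>>> {"name": "move_arm", "arguments": {"commands": [{"hand": 1.0,"travel": [0,0,0.05],"twist": [0,0,0]},{"hand": 1.0,"travel": [-0.2,0,0.04],"twist": [0,0,0]},{"hand": 1.0,"travel": [-0.24,0,0],"twist": [0,0,0]},{"hand": 1.0,"travel": [-0.24,0,0],"twist": [0,0,0]},{"hand": 1.0,"travel": [-0.24,0,0],"twist": [0,0,0]}]}}

```text
time: 26.23
position: [0.4955, 0.0752, 0.0741]
tool_rot: [0.582, 0.813, 0.0, 0.0]
ft_force: [0.2, 0.0, -2.0]
grip_width: 0.0194
grip_force: 50.0
```

>>> {"name": "move_arm", "arguments": {"commands": [{"hand": 1.0,"travel": [-0.24,0,0],"twist": [0,0,0]},{"hand": 1.0,"travel": [-0.24,0,0],"twist": [0,0,0]},{"hand": 1.0,"travel": [-0.24,0,0],"twist": [0,0,0]},{"hand": 1.0,"travel": [-0.24,0,0],"twist": [0,0,0]},{"hand": 1.0,"travel": [-0.24,0,0],"twist": [0,0,0]}]}}

```text
time: 26.65
position: [0.4993, 0.0639, 0.0742]
tool_rot: [0.582, 0.813, 0.0, 0.0]
ft_force: [-0.2, -0.4, -1.5]
grip_width: 0.0195
grip_force: 50.0
```

Run:
```python
from h import *
hp()
```

```text
t 26.65 headframe x -0.3 y 85.3 underside z 51.3 F x,y,z [-0.3 -0.3 -1.5]
```

>>> {"name": "move_arm", "arguments": {"commands": [{"hand": 1.0,"travel": [-0.24,0,0],"twist": [0,0,0]},{"hand": 1.0,"travel": [-0.24,0,0],"twist": [0,0,0]},{"hand": 1.0,"travel": [-0.2,0,0],"twist": [0,0,0]},{"hand": 1.0,"travel": [-0.2,0,0],"twist": [0,0,0]},{"hand": 1.0,"travel": [-0.15,0,0],"twist": [0,0,0]}]}}

```text
time: 27.07
position: [0.5027, 0.0542, 0.0742]
tool_rot: [0.582, 0.813, 0.0, 0.0]
ft_force: [0.3, 0.9, -1.3]
grip_width: 0.0193
grip_force: 50.0
```

>>> {"name": "move_arm", "arguments": {"commands": [{"hand": 1.0,"travel": [-0.14,0,0],"twist": [0,0,0]},{"hand": 1.0,"travel": [-0.14,0,0],"twist": [0,0,0]},{"hand": 1.0,"travel": [-0.14,0,0],"twist": [0,0,0]}]}}

```text
time: 27.32
position: [0.5034, 0.0507, 0.074]
tool_rot: [0.582, 0.813, -0.0, -0.001]
ft_force: [-0.6, 2.4, -3.7]
grip_width: 0.0195
grip_force: 50.0
```

Run:
```python
from h import *
hp()
```

```text
t 27.32 headframe x -0.7 y 71.5 underside z 51.1 F x,y,z [ 0.2  2.5 -3.7]
```

>>> {"name": "move_arm", "arguments": {"commands": [{"hand": 1.0,"travel": [-0.13,0,0],"twist": [0,0,0]},{"hand": 1.0,"travel": [-0.13,0,0],"twist": [0,0,0]},{"hand": 1.0,"travel": [-0.12,0,0],"twist": [0,0,0]},{"hand": 1.0,"travel": [-0.07,0,0],"twist": [0,0,0]},{"hand": 1.0,"travel": [0,0,0],"twist": [0,0,0]}]}}

```text
time: 27.73
position: [0.5036, 0.0477, 0.0739]
tool_rot: [0.583, 0.813, -0.0, -0.002]
ft_force: [-2.1, 6.9, -2.1]
grip_width: 0.0197
grip_force: 50.0
```

>>> {"name": "move_arm", "arguments": {"commands": [{"hand": 1.0,"travel": [0.2,0,0],"twist": [0,0,0]},{"hand": 1.0,"travel": [0.3,0,0],"twist": [0,0,0]},{"hand": 1.0,"travel": [0.8,0,0],"twist": [0,0,0]},{"hand": 1.0,"travel": [1.2,0,0],"twist": [0,0,0]},{"hand": 1.0,"travel": [1.5,0,0],"twist": [0,0,0]}]}}

```text
time: 28.15
position: [0.4929, 0.0845, 0.0744]
tool_rot: [0.583, 0.813, 0.0, 0.001]
ft_force: [0.4, 0.4, -1.4]
grip_width: 0.02
grip_force: 50.0
```

>>> {"name": "move_arm", "arguments": {"commands": [{"hand": 1.0,"travel": [2.0,0,0],"twist": [0,0,0]},{"hand": 1.0,"travel": [3.0,0,0],"twist": [0,0,0]},{"hand": 1.0,"travel": [3.0,0,0],"twist": [0,0,0]},{"hand": 1.0,"travel": [2.0,0,0],"twist": [0,0,0]},{"hand": 1.0,"travel": [1.0,0,0],"twist": [0,0,0]}]}}

```text
time: 28.57
position: [0.4553, 0.1909, 0.0743]
tool_rot: [0.581, 0.814, -0.0, -0.0]
ft_force: [-0.2, -0.7, -2.7]
grip_width: 0.0197
grip_force: 50.0
```

Run:
```python
from h import *
hp(); togo(.516,.281,.06,109.8)
```

```text
t 28.57 headframe x -1.3 y 219.7 underside z 51.4 F x,y,z [-0.4 -0.6 -2.7]
t 28.5667 pos [0.45527771 0.1908882  0.07432215] F [-0.16755571 -0.73402035 -2.67920487] grip 0.019699994269163797 49.999866569414735
travel cm in present tool axes [6.55 8.67 1.43] in target axes [6.42 8.77 1.43] twist [-0.03 -0.02 -0.85] yaw 108.95394574121892
```

>>> {"name": "move_arm", "arguments": {"commands": [{"hand": 1.0,"travel": [2.0,2.7,0],"twist": [0,0,-0.8]},{"hand": 1.0,"travel": [2.0,2.7,0],"twist": [0,0,0]},{"hand": 1.0,"travel": [1.6,2.1,0.5],"twist": [0,0,0]},{"hand": 1.0,"travel": [0.8,1.0,0.5],"twist": [0,0,0]},{"hand": 1.0,"travel": [0,0,0],"twist": [0,0,0]}]}}

```text
time: 28.98
position: [0.5184, 0.2794, 0.0639]
tool_rot: [0.576, 0.818, 0.002, 0.001]
ft_force: [-0.6, -0.6, -1.8]
grip_width: 0.0197
grip_force: 50.0
```

>>> {"name": "move_arm", "arguments": {"commands": [{"hand": 1.0,"travel": [0,0,0],"twist": [0,0,0]},{"hand": 1.0,"travel": [0,0,0],"twist": [0,0,0]},{"hand": 1.0,"travel": [0,0,0],"twist": [0,0,0]},{"hand": 1.0,"travel": [0,0,0],"twist": [0,0,0]},{"hand": 1.0,"travel": [0,0,0],"twist": [0,0,0]}]}}

```text
time: 29.4
position: [0.5159, 0.276, 0.0644]
tool_rot: [0.577, 0.817, -0.0, -0.0]
ft_force: [-0.5, 0.4, -1.6]
grip_width: 0.0195
grip_force: 50.0
```

Run:
```python
from h import *
togo(.516,.281,.0275,109.8)
```

```text
t 29.4 pos [0.51586609 0.27595087 0.06441393] F [-0.48344715  0.37739631 -1.5599159 ] grip 0.01954419887415546 49.99975327402353
travel cm in present tool axes [0.47 0.18 3.69] in target axes [0.47 0.18 3.69] twist [-0.02  0.01 -0.28] yaw 109.52298541497674
```

>>> {"name": "move_arm", "arguments": {"commands": [{"hand": 1.0,"travel": [0.45,0.17,1.2],"twist": [0,0,0]},{"hand": 1.0,"travel": [0,0,1.2],"twist": [0,0,0]},{"hand": 1.0,"travel": [0,0,0.7],"twist": [0,0,0]},{"hand": 1.0,"travel": [0,0,0.3],"twist": [0,0,0]},{"hand": 1.0,"travel": [0,0,0],"twist": [0,0,0]}]}}

```text
time: 29.82
position: [0.5151, 0.2812, 0.0284]
tool_rot: [0.577, 0.817, -0.001, -0.001]
ft_force: [0.1, 0.5, -1.1]
grip_width: 0.0194
grip_force: 50.0
```

>>> {"name": "move_arm", "arguments": {"commands": [{"hand": 1.0,"travel": [0,0,0],"twist": [0,0,0]},{"hand": 1.0,"travel": [0,0,0],"twist": [0,0,0]},{"hand": 1.0,"travel": [0,0,0],"twist": [0,0,0]},{"hand": 1.0,"travel": [0,0,0],"twist": [0,0,0]},{"hand": 1.0,"travel": [0,0,0],"twist": [0,0,0]}]}}

```text
time: 30.23
position: [0.5164, 0.2816, 0.0306]
tool_rot: [0.577, 0.817, 0.0, 0.0]
ft_force: [0.6, -0.8, -1.8]
grip_width: 0.0197
grip_force: 50.0
```

Run:
```python
from h import *
togo(.516,.281,.0269,109.8)
```

```text
t 30.2333 pos [0.51644435 0.28160067 0.0305643 ] F [ 0.61530764 -0.84963214 -1.80243148] grip 0.019674316715927818 49.9997843708843
travel cm in present tool axes [-0.04 -0.06  0.37] in target axes [-0.04 -0.06  0.37] twist [ 0.04  0.   -0.22] yaw 109.57830410140707
```

>>> {"name": "move_arm", "arguments": {"commands": [{"hand": 1.0,"travel": [0,0,0.1],"twist": [0,0,0]},{"hand": 1.0,"travel": [0,0,0.1],"twist": [0,0,0]},{"hand": 1.0,"travel": [0,0,0.08],"twist": [0,0,0]},{"hand": 1.0,"travel": [0,0,0.05],"twist": [0,0,0]},{"hand": 1.0,"travel": [0,0,0],"twist": [0,0,0]}]}}

```text
time: 30.65
position: [0.5162, 0.2815, 0.027]
tool_rot: [0.577, 0.817, -0.0, -0.0]
ft_force: [-0.6, -0.3, -1.3]
grip_width: 0.0195
grip_force: 50.0
```

>>> {"name": "move_arm", "arguments": {"commands": [{"hand": 1.0,"travel": [0,0,0.01],"twist": [0,0,0]},{"hand": 1.0,"travel": [0,0,0],"twist": [0,0,0]}]}}

```text
time: 30.82
position: [0.5161, 0.2815, 0.0269]
tool_rot: [0.577, 0.817, -0.0, -0.0]
ft_force: [-0.1, -1.1, 1.6]
grip_width: 0.0194
grip_force: 50.0
```

Light contact with the mat. Open slowly and go up.

>>> {"name": "move_arm", "arguments": {"commands": [{"hand": 4.5,"travel": [0,0,0],"twist": [0,0,0]},{"hand": 4.5,"travel": [0,0,0],"twist": [0,0,0]},{"hand": 4.5,"travel": [0,0,0],"twist": [0,0,0]},{"hand": 4.5,"travel": [0,0,0],"twist": [0,0,0]},{"hand": 4.5,"travel": [0,0,0],"twist": [0,0,0]}]}}

```text
time: 31.23
position: [0.5163, 0.2816, 0.0267]
tool_rot: [0.577, 0.817, 0.0, 0.0]
ft_force: [0.3, 0.4, 0.9]
grip_width: 0.0421
grip_force: 0.0
```

>>> {"name": "move_arm", "arguments": {"commands": [{"hand": 4.5,"travel": [0,0,-1.0],"twist": [0,0,0]},{"hand": 4.5,"travel": [0,0,-2.5],"twist": [0,0,0]},{"hand": 4.5,"travel": [0,0,-3.5],"twist": [0,0,0]},{"hand": 4.5,"travel": [0,0,-3.5],"twist": [0,0,0]},{"hand": 4.5,"travel": [0,0,-2.5],"twist": [0,0,0]}]}}

```text
time: 31.65
position: [0.517, 0.2819, 0.1602]
tool_rot: [0.577, 0.817, 0.001, 0.001]
ft_force: [0.7, 0.2, -0.3]
grip_width: 0.0449
grip_force: 0.0
```

>>> {"name": "move_arm", "arguments": {"commands": [{"hand": 4.5,"travel": [0,0,0],"twist": [0,0,0]},{"hand": 4.5,"travel": [0,0,0],"twist": [0,0,0]},{"hand": 4.5,"travel": [0,0,0],"twist": [0,0,0]}]}}

```text
time: 31.9
position: [0.5155, 0.2813, 0.1567]
tool_rot: [0.577, 0.817, -0.0, -0.0]
ft_force: [-0.3, 0.1, -0.5]
grip_width: 0.0452
grip_force: 0.0
```

Run:
```python
from h import *
c=wristT(); s=robot.camera("scene"); s0=load("scene0"); np.savez("pics/wend.npz",**c)
im=np.hstack([cv2.resize(c["frame"][:,:,::-1],(400,300))]+[cv2.resize(x["frame"][185:250,205:285,::-1],(400,300),interpolation=cv2.INTER_CUBIC) for x in(s,)])
cv2.imwrite("pics/end.png",cv2.convertScaleAbs(im,alpha=1.4)); print(robot.get_obs()["position"],robot.get_obs()["time"])
```

```text
[0.51501196 0.28112498 0.1553874 ] 32.0
```

View pics/end.png

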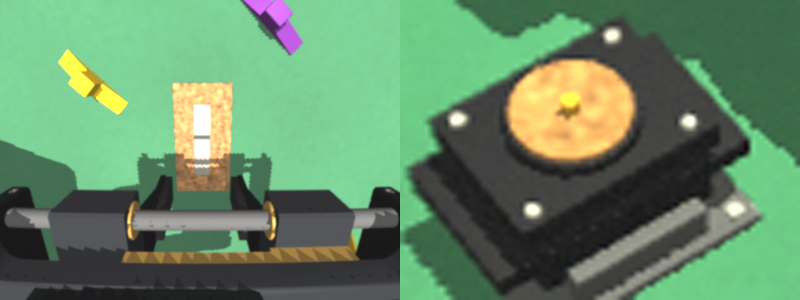

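The last picture shows the wedge flat in the middle of its mat (columns 194–211 within mat columns 173–232). The head's four screws have risen by about 1.4–1.8 px, which fits the 6 mm or more of added lift expected at each end.

```bash
python3 -c "
from rig import robot
print(robot.hand_in())"
```

```text
the job is handed in; nothing more can be done
None
```

I handed the job in at about 32 s: both ends of the upper half stand about 7 mm up by my estimate from wedge depth (a rough camera check agrees), the ends stayed within about 3 mm of each other, and the wedge lies flat and released in the middle of its mat.

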